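Shake-test the water-filter cassettes and sort them

ROBOT

A 6-joint arm with a two-finger parallel gripper is mounted at the origin on the work surface. World frame = base frame: x ahead of the robot, y to its left, z up, the work surface at z = 0. Lengths are in m, angles in rad, forces in N, time in s.
With the tool pointing down it reaches from about 0.375 to 0.9 m from the base axis. Payload 3.1 kg.
Tool frame: the origin (TCP) lies between the finger pads; the fingertips stand 22 mm ahead of it and the grasp point (between the pads) lies 3 mm ahead of it; z points along the fingers, y is the direction in which the jaws open and shut (so a half turn about z gives the same grasp; the last joint's range is limited). The gripper opens to 85 mm and grips with 20 to 120 N. Pads are 22 mm wide; open, the fingers measure 114 mm over their backs; the gripper's body (76 mm by 85 mm) begins 54 mm behind the grasp point. The pads swing forward as they close: fully open they stand 13 mm farther back than shut.
Start: joints at [-1.387, 0.527, 1.433, -0, 1.181, -0.178], TCP at [0.221, -0.585, 0.253] pointing down, gripper open.
Joint ranges: [-3.08, 3.08], [-0.75, 2.2], [0.22, 2.44], [-1.43, 4.57], [0, 2.65], [-2.85, 2.85]. Speed limits (rad/s): [2.79, 2.79, 3.14, 3.14, 3.14, 3.14].

INTERFACE

Orientations are given as a unit quaternion [x, y, z, w].
In Python, from station import status, snapshot, manip gives the robot as it stands.
- The arm moves only by the tool move_arm, never from a script. Its argument "plan" is a list that holds one entry, the list of rows, each a list of 7 numbers: the turn, a rotation vector about the tool's x, y, z scaled (see below), then the shift along the tool's x, y, z scaled (see below), then the closure, from 0 (fully open) to 1 (shut). A call has exactly 8 rows; each row is the pose to reach, as a shift and turn from the pose commanded when the call began, along the tool's axes at that moment; what a row does not reach only later rows make up. The controller multiplies each number of a shift by 100 mm and each number of a turn by pi/4 rad. A row lasts 1/8 s, in which the tool goes at most 62.5 mm and 10.7 degrees, less where a joint would pass 70% of its speed; a pose out of reach is approached as far as the arm can. A call with a number of a shift or a turn outside -1 to 1 is refused whole. A call with a gripper value outside its range is refused whole. The fingers move at their own pace and stop on an object; "force" is the grip in N (left out, the last holds). Time passes only in rows, so rows that repeat a pose let the fingers close, or fill a call up. It gives the time, the measured TCP pose, the force and the opening at its end, in the units of the state.
- status.sense(): the state, without advancing time (a new reading comes with each control period).
- snapshot(name): name is "side" or "top" or "wrist"; returns a dict with "img" (480x640x3 uint8, red, green, blue), "depth" (480x640 float32, m along the optical axis (not along the pixel's ray), 0 where there is no reading), "mtx" (3x3 intrinsics, pixels), "T" (4x4, takes a point from camera to world coordinates). Camera axes: x right, y up, looking along -z (the intrinsics and any distortion apply to the point x, -y, -z); pixel columns grow to the right and rows downward; lengths in m; the calibration is good to about 2 mm. The wrist camera is an equidistant fisheye: a pixel r from the principal point sees the ray r / f radians off the axis. A picture is of the moment at which its call begins.
- manip.sign_off(): hands the job in, once; it reports no verdict.
The state is a dict: "t": time; "q": joint angles; "qd": joint speeds; "tau": joint torques, N m; "tcp_pos": TCP position; "tool_rot": TCP orientation; "force": force on the tool from outside, world axes, zero at the start; "ft_torque": the same for the moment, N m; "finger_gap": opening from 0.0 (shut) to 1.0 (fully open).
Only numpy, scipy, OpenCV 4.12 (cv2) and the standard library are available. Lean on these libraries where they do the work, as an engineer would, in place of code of your own. Each camera call takes 0.05 s, during which the arm holds its last target. There are 200 camera calls.

TASK

Pick up each of the sealed filter cassettes on the ledge and gently shake or rock it end to end to feel whether its core has come loose inside. Put every cassette with a loose core in the waste bin, pressing the green end of the bin's lever down to raise the lid, and lay every sound one, in which nothing moves, flat across the wooden ladder, one to a bay and down on the ledge between the rungs. Work the lid only by its lever: finish with it shut by pressing the red end, and leave the jar, skewer holder, ring and puzzle box where they are.

Things in the scene. Friction and masses are not known exactly. Their poses are not given: they have to be found in the camera images.
- cassette_a_center (a point): centre of a sealed white bar-shaped cassette with two blue bands, 100 mm long (x axis), 50 x 50 mm across, about 0.3 kg; it starts flat on the ledge. All look alike; 3 or 4 are present. The unseen core (0.18 kg) is either lodged fast, or loose: then it slides up to 40 mm along the length when tipped end-down some 8 degrees or more, and stays put when level
- cassette_b_center (a point): centre of a sealed white bar-shaped cassette with two blue bands, 100 mm long (x axis), 50 x 50 mm across, about 0.3 kg; it starts flat on the ledge. All look alike; 3 or 4 are present. The unseen core (0.18 kg) is either lodged fast, or loose: then it slides up to 40 mm along the length when tipped end-down some 8 degrees or more, and stays put when level
- cassette_c_center (a point): centre of a sealed white bar-shaped cassette with two blue bands, 100 mm long (x axis), 50 x 50 mm across, about 0.3 kg; it starts flat on the ledge. All look alike; 3 or 4 are present. The unseen core (0.18 kg) is either lodged fast, or loose: then it slides up to 40 mm along the length when tipped end-down some 8 degrees or more, and stays put when level
- cassette_d_center (a point): centre of a sealed white bar-shaped cassette with two blue bands, 100 mm long (x axis), 50 x 50 mm across, about 0.3 kg; it starts flat on the ledge. All look alike; 3 or 4 are present. The unseen core (0.18 kg) is either lodged fast, or loose: then it slides up to 40 mm along the length when tipped end-down some 8 degrees or more, and stays put when level
- ladder: flat-lying wooden ladder segment, fixed; origin on the ledge under its middle, y along its length (348 mm), x across (153 mm). Rails 18 mm high, five rungs 12 mm wide, top 16 mm up. Four open bays, 125 mm (x) by 72 mm (y), centred at y = -126, -42, 42, 126 mm; their floor is the ledge. A cassette fits a bay lying across the ladder, long axis along x
- bin: small grey waste bin, fixed; origin under its centre. Outside 220 mm (x) by 200 mm (y), rim 140 mm up, walls and floor 4 mm. On its -x side (facing the robot) is a black housing, 50 mm deep, 130 mm wide, 100 mm high, that carries the lever
- lid (a joint): the bin's blue lid, 220 x 200 mm, hinged on the bin's +x rim and driven by the lever: 0 rad shut flat on the rim, 1.75 fully raised, leaning back a little past upright; it stays where it is left
- lever (a joint): rocker lever on the housing, about 112 mm long along the bin's y, turning about the bin's x axis 126 mm up: 0 rad with its green end up (lid shut), 0.5 with its green end fully down (lid fully raised, 3.5 times the lever angle). It takes about 4 N at a pad to move it and it stays where it is left
- open_pad (a point): middle of the top of the lever's green pad (32 x 34 mm), at the bin's +y end of the lever; pressing it down about 20 mm to the stop raises the lid and holds it raised
- close_pad (a point): middle of the top of the lever's red pad (32 x 34 mm), at the bin's -y end; pressing it down about 20 mm to the stop lets go of the lid and shuts it
- yellow_ring: bystander: yellow acrylic ring, 72 mm across, 10 mm high, lying flat; origin under its centre
- glass_jar: bystander: empty glass jar with a twist cap, 72 mm across, 120 mm high; origin under its centre
- skewer_holder: bystander: stainless skewer holder, 68 mm across, 130 mm high with skewers to 200 mm; origin under its centre
- puzzle_box: bystander: blue plastic puzzle box with an orange door, a 110 mm cube; origin under its centre

How it is judged:
By the outcome, as a careful person would: the job done as asked, in the order asked, and still so for the second after the job is handed in, with the robot touching nothing.
Of cassette_a, cassette_b, cassette_c, cassette_d only 3 to 4 are there at a start; the rules pass over those that are not, and their reading is None.
At some moment in a run one of cassette_a, cassette_b, cassette_c, cassette_d may be knocked a few centimetres aside while the robot is not near it.
Once in a run the grip may slacken for a moment while it holds something.
It also fails if it takes over 210 s, if anything falls off the work surface, if the arm or the gripper's body presses on something with over 40 N, if the wrist force passes 120 N, or if a joint passes its speed limit or range.

## Working session

There is one attempt and no reset: what is moved stays moved. The work goes in short steps, Python scripts to look and compute and a tool call to move; the robot and the scene stay as the last step left them, time stands still between calls to the robot, and variables do not carry over. Pictures are saved under pics/ and viewed, on a budget of 14 in all, crops included, one or two more only if the job needs it, and the job is handed in when it is done.

Besides the shell and the picture viewer there is one more tool, called after "Call:" by a JSON object that holds its "method" and its "body", one argument or row to a line. move_arm: Moves the arm, as the interface text tells. Its arguments: {"type":"object","properties":{"plan":{"type":"array"},"force":{"type":"number"}},"required":["plan"]}

```bash
ls; mkdir -p pics; cat > h.py <<'E'
import numpy as np, cv2
from scipy.spatial.transform import Rotation as R
from station import status, snapshot, manip
def cloud(s):
    d=s["depth"];K=s["mtx"];v,u=np.indices(d.shape)
    x=(u-K[0,2])/K[0,0]*d;y=(v-K[1,2])/K[1,1]*d
    P=np.stack([x,-y,-d,np.ones_like(d)],-1)@s["T"].T
    P=P[...,:3].copy();P[d==0]=np.nan
    return P
def save(n,im): cv2.imwrite(f"pics/{n}.png",cv2.cvtColor(im,cv2.COLOR_RGB2BGR))
E
python3 - <<'E'
from h import *
st=status.sense();print({k:np.round(v,3) for k,v in st.items()})
for n in("top","side"):
    s=snapshot(n);save(n+"0",s["img"]);np.savez(f"{n}0.npz",**s);print(n,s["mtx"],s["T"].round(3))
E
```

```text
pics
{'t': np.float64(0.0), 'q': array([-1.387,  0.528,  1.434, -0.   ,  1.181, -0.179]), 'qd': array([ 0.001, -0.002,  0.   ,  0.001,  0.001,  0.   ]), 'tau': array([-2.0000e-03, -4.4236e+01, -1.7802e+01, -0.0000e+00,  8.0000e-03,
       -0.0000e+00]), 'tcp_pos': array([ 0.221, -0.584,  0.252]), 'tool_rot': array([ 0.984,  0.18 , -0.   , -0.001]), 'force': array([-0.398, -0.67 ,  0.23 ]), 'ft_torque': array([-0.003,  0.006,  0.006]), 'finger_gap': np.float64(0.998)}
top [[452.66943557   0.         322.23659345]
 [  0.         452.66943557 245.04493428]
 [  0.           0.           1.        ]] [[ 0.012  0.998 -0.054  0.52 ]
 [-1.     0.012 -0.006 -0.026]
 [-0.006  0.054  0.999  1.213]
 [ 0.     0.     0.     1.   ]]
side [[508.73847173   0.         319.70218733]
 [  0.         508.73847173 236.06474429]
 [  0.           0.           1.        ]] [[-0.824  0.346 -0.449 -0.09 ]
 [-0.567 -0.503  0.652  0.97 ]
 [-0.     0.792  0.611  1.041]
 [ 0.     0.     0.     1.   ]]
```

View pics/top0.png

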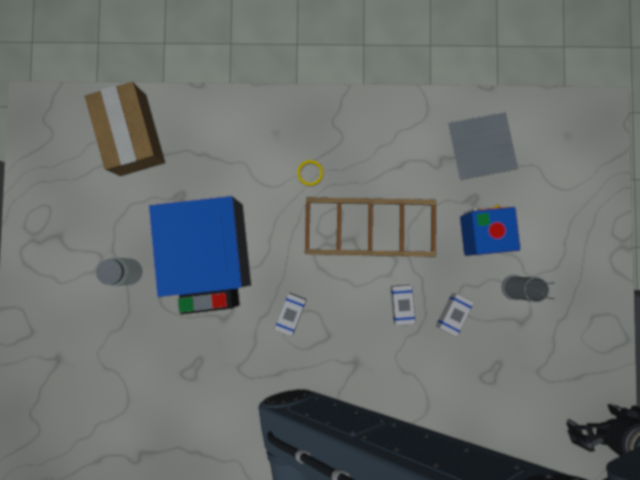

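View pics/side0.png

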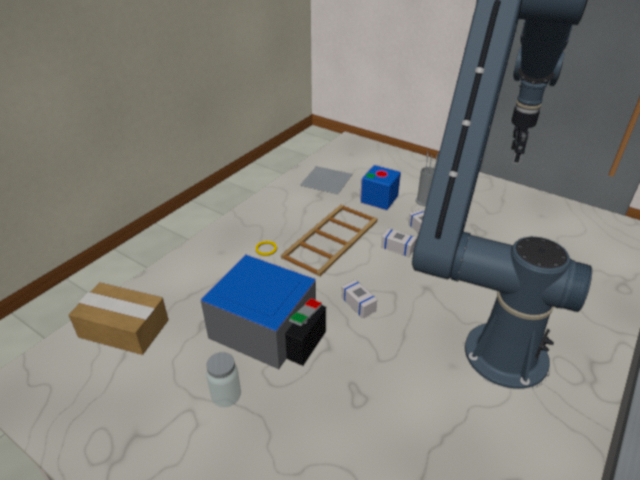

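The top view shows three cassettes, at (290,314), (403,305) and (455,314). The ladder spans (306–436, 198–255), the bin lid is at (197,247), and the green and red pads are at (186,304) and (220,300). The side view agrees; the arm could be hiding a fourth cassette.

```bash
cat >> h.py <<'E'
def pt(s,u,v,z):
    K=s["mtx"];T=s["T"];r=T[:3,:3]@np.array([(u-K[0,2])/K[0,0],-(v-K[1,2])/K[1,1],-1]);o=T[:3,3]
    return o+r*(z-o[2])/r[2]
def boxes(s,z0=.035,z1=.065,amin=60,zone=(.3,.6,-.6,.5)):
    """cassettes: white/blue things with top near z=.05"""
    P=cloud(s);m=(P[...,2]>z0)&(P[...,2]<z1)&(P[...,0]>zone[0])&(P[...,0]<zone[1])&(P[...,1]>zone[2])&(P[...,1]<zone[3])
    m&=s["img"].max(-1)>90
    n,l,st,_=cv2.connectedComponentsWithStats(m.astype(np.uint8))
    out=[]
    for i in range(1,n):
        if st[i,4]<amin: continue
        q=P[l==i];c,wh,a=cv2.minAreaRect(q[:,:2].astype(np.float32)*1000)
        if wh[0]<wh[1]: a+=90;wh=wh[::-1]
        out.append((np.round(c,1),np.round(wh,1),round((a+90)%180-90,1),np.round(np.nanmedian(q[:,2]),4),st[i,4]))
    return out
E
python3 - <<'E'
from h import *
for n in("top","side"):
    s=dict(np.load(n+"0.npz"));print(n)
    for b in boxes(s): print(b)
s=dict(np.load("top0.npz"));P=cloud(s)
print("table z",np.nanmedian(P[340:360,100:200,2]))
for n,u,v,z in[("ladTL",306,199,.018),("ladTR",436,201,.018),("ladBR",435,254,.018),("ladBL",306,253,.018),("green",186,304,.13),("red",220,300,.13),("lidTL",150,206,.142),("lidTR",234,197,.142),("lidBR",241,288,.142),("lidBL",157,296,.142),("ring",310,173,.01)]:
    print(n,pt(s,u,v,z).round(3),P[v,u].round(3))
# pads by colour
im=s["img"].astype(int)
r=im[290:320,170:245]
for n,m in(("g",(r[...,1]>r[...,0]+40)&(r[...,1]>r[...,2]+30)),("r",(r[...,0]>r[...,1]+80))):
    q=P[290:320,170:245][m];print(n,m.sum(),np.nanmedian(q,0).round(4),np.nanmin(q,0).round(3),np.nanmax(q,0).round(3))
# ladder
m=(im[...,0]>im[...,2]+25)&(P[...,2]<.03)&(P[...,2]>.008);m[:190]=0;m[265:]=0;m[:,:290]=0;m[:,450:]=0
q=P[m];print("ladder",m.sum(),cv2.minAreaRect(q[:,:2].astype(np.float32)*1000))
m=(im[...,2]>im[...,0]+60)&(P[...,2]>.125)&(P[...,2]<.16);m[:,300:]=0
q=P[m];print("lid",m.sum(),cv2.minAreaRect(q[:,:2].astype(np.float32)*1000),np.median(q[:,2]))
E
```

```text
top
(array([ 431.3, -228.6]), array([100. ,  50.6]), 5.2, np.float64(0.0494), np.int32(792))
(array([403. ,  62.2]), array([100.4,  50.5]), -20.4, np.float64(0.0495), np.int32(777))
(array([ 407.7, -363.2]), array([99.8, 51. ]), -27.4, np.float64(0.0493), np.int32(816))
side
(array([ 483.2, -504.6]), array([49.3, 22.9]), -9.0, np.float64(0.0501), np.int32(69))
(array([ 580.1, -399.1]), array([45.6, 26.1]), 11.7, np.float64(0.0497), np.int32(91))
(array([ 438.4, -364.3]), array([78.4, 44.8]), -72.7, np.float64(0.0484), np.int32(147))
(array([ 430.2, -226.8]), array([101.5,  57.6]), 7.1, np.float64(0.0489), np.int32(408))
(array([402.6,  63.1]), array([104.5,  52.5]), -20.4, np.float64(0.0489), np.int32(563))
(array([477.2, 485. ]), array([30.6,  5.6]), -73.1, np.float64(0.0497), np.int32(61))
table z -0.00032179366911888607
ladTL [0.707 0.027 0.018] [0.706 0.027 0.019]
ladTR [ 0.705 -0.319  0.018] [ 0.705 -0.319  0.018]
ladBR [ 0.564 -0.316  0.018] [ 0.564 -0.316  0.019]
ladBL [0.563 0.025 0.018] [0.563 0.025 0.018]
green [0.434 0.304 0.13 ] [0.435 0.301 0.142]
red [0.444 0.223 0.13 ] [0.444 0.226 0.118]
lidTL [0.666 0.393 0.142] [0.666 0.392 0.146]
lidTR [0.69  0.193 0.142] [0.712 0.221 0.003]
lidBR [0.474 0.172 0.142] [ 0.468  0.198 -0.001]
lidBL [0.453 0.37  0.142] [0.453 0.369 0.145]
ring [0.778 0.017 0.01 ] [ 0.781  0.018 -0.002]
g 177 [0.4327 0.3023 0.1417] [0.418 0.287 0.135] [0.449 0.317 0.149]
r 167 [0.4438 0.2278 0.1224] [0.427 0.213 0.115] [0.458 0.244 0.13 ]
ladder 2138 ((635.5571899414062, -144.5984344482422), (345.789306640625, 151.99095153808594), 89.48473358154297)
lid 7724 ((571.8441772460938, 283.1383056640625), (219.76251220703125, 200.35850524902344), 7.045228481292725) 0.14684154252091808
```

```bash
cat >> h.py <<'E'
def rot(yaw,tilt=0): # tool down, x at yaw deg; tilt deg about tool y
    return R.from_euler('z',yaw,degrees=True)*R.from_quat([1,0,0,0])*R.from_euler('y',tilt,degrees=True)
def plan(wps,start=None):
    """wps: list of (x,y,z,yaw,tilt); prints per-call [turn/(pi/4), shift/.1]"""
    if start is None:
        st=status.sense();p,r=np.array(st["tcp_pos"]),R.from_quat(st["tool_rot"])
    else: p,r=np.array(start[:3]),rot(*start[3:])
    for w in wps:
        p1=np.array(w[:3]);r1=rot(*w[3:]);n=0
        while n<9:
            n+=1
            s=r.inv().apply(p1-p)/.1;t=(r.inv()*r1).as_rotvec()/(np.pi/4)
            k=max(1,np.abs(np.r_[s,t]).max()); ks=max(1,np.abs(s).max());kt=max(1,np.abs(t).max())
            s,t=(s/ks).round(3),(t/kt).round(3)
            print(w,"turn",t,"shift",s)
            p=p+r.apply(s)*.1;r=r*R.from_rotvec(t*np.pi/4)
            if ks<=1 and kt<=1: break
E
python3 - <<'E'
from h import *
s=dict(np.load("top0.npz"));print("skewer",pt(s,512,288,.13))
plan([(.40,-.30,.26,7,0),(.42,0,.26,7,0),(.4215,.3067,.26,7,0),(.4215,.3067,.20,7,17)])
E
```

```text
skewer [ 0.4814147 -0.4713209  0.13     ]
(0.4, -0.3, 0.26, 7, 0) turn [-0.002 -0.     0.305] shift [ 1.    -0.755 -0.026]
(0.4, -0.3, 0.26, 7, 0) turn [-0. -0.  0.] shift [ 0.816 -1.    -0.029]
(0.4, -0.3, 0.26, 7, 0) turn [-0. -0.  0.] shift [ 0.513 -0.629 -0.018]
(0.42, 0, 0.26, 7, 0) turn [-0. -0.  0.] shift [ 0.191 -1.     0.   ]
(0.42, 0, 0.26, 7, 0) turn [-0. -0.  0.] shift [ 0.191 -1.     0.001]
(0.42, 0, 0.26, 7, 0) turn [-0. -0.  0.] shift [ 0.183 -0.954  0.   ]
(0.4215, 0.3067, 0.26, 7, 0) turn [-0. -0.  0.] shift [ 0.128 -1.     0.   ]
(0.4215, 0.3067, 0.26, 7, 0) turn [-0. -0.  0.] shift [ 0.128 -1.     0.001]
(0.4215, 0.3067, 0.26, 7, 0) turn [-0. -0.  0.] shift [ 0.127 -1.     0.   ]
(0.4215, 0.3067, 0.26, 7, 0) turn [-0. -0.  0.] shift [ 0.006 -0.042  0.   ]
(0.4215, 0.3067, 0.2, 7, 17) turn [-0.     0.378  0.   ] shift [-0.   0.   0.6]
```

Call:
{"method": "move_arm", "body": {
  "plan": [
    [[0,0,0.1,0.2,-0.15,0,1],[0,0,0.2,0.4,-0.3,0,1],[0,0,0.305,0.6,-0.45,-0.02,1],[0,0,0.305,0.8,-0.6,-0.025,1],[0,0,0.305,1,-0.755,-0.026,1],[0,0,0.305,1,-0.755,-0.026,1],[0,0,0.305,1,-0.755,-0.026,1],[0,0,0.305,1,-0.755,-0.026,1]]
  ],
  "force": 40
}}

```text
t: 1.1
tcp_pos: [0.2878, -0.4794, 0.2559]
tool_rot: [0.998, 0.061, -0.0, 0.0]
force: [0.5, -0.0, -0.6]
finger_gap: 0.002
```

Call:
{"method": "move_arm", "body": {
  "plan": [
    [[0,0,0,0.2,-0.25,0,1],[0,0,0,0.4,-0.5,-0.02,1],[0,0,0,0.6,-0.75,-0.03,1],[0,0,0,0.8,-1,-0.03,1],[0,0,0,0.82,-1,-0.03,1],[0,0,0,0.82,-1,-0.03,1],[0,0,0,0.82,-1,-0.03,1],[0,0,0,0.82,-1,-0.03,1]]
  ]
}}

```text
t: 2.1
tcp_pos: [0.3568, -0.3702, 0.2588]
tool_rot: [0.998, 0.06, -0.0, 0.0]
force: [0.3, 0.9, -0.1]
finger_gap: 0.005
```

Call:
{"method": "move_arm", "body": {
  "plan": [
    [[0,0,0,0.3,-0.35,0,1],[0,0,0,0.51,-0.63,-0.02,1],[0,0,0,0.51,-0.63,-0.02,1],[0,0,0,0.51,-0.63,-0.02,1],[0,0,0,0.51,-0.63,-0.02,1],[0,0,0,0.51,-0.63,-0.02,1],[0,0,0,0.51,-0.63,-0.02,1],[0,0,0,0.51,-0.63,-0.02,1]]
  ]
}}

```text
t: 3.1
tcp_pos: [0.4001, -0.3007, 0.2609]
tool_rot: [0.998, 0.061, -0.0, -0.0]
force: [0.4, 0.6, -0.0]
finger_gap: 0.001
```

```bash
python3 - <<'E'
from h import *
st=status.sense();print({k:np.round(v,3) for k,v in st.items()})
plan([(.42,0,.26,7,0),(.4215,.3067,.26,7,0),(.4215,.3067,.20,7,17)])
E
```

```text
{'t': np.float64(3.1), 'q': array([-0.868,  0.351,  1.73 , -0.   ,  1.061,  0.581]), 'qd': array([ 0.002, -0.002,  0.003,  0.001, -0.003,  0.001]), 'tau': array([-5.6000e-02, -3.3983e+01, -1.6009e+01, -3.0000e-03, -1.0000e-03,
       -0.0000e+00]), 'tcp_pos': array([ 0.4  , -0.301,  0.261]), 'tool_rot': array([ 0.998,  0.061, -0.   , -0.   ]), 'force': array([ 0.437,  0.631, -0.004]), 'ft_torque': array([-0.004,  0.011,  0.043]), 'finger_gap': np.float64(0.001)}
(0.42, 0, 0.26, 7, 0) turn [-0.  0. -0.] shift [ 0.19  -1.     0.003]
(0.42, 0, 0.26, 7, 0) turn [-0.  0. -0.] shift [ 0.19  -1.     0.003]
(0.42, 0, 0.26, 7, 0) turn [-0.  0. -0.] shift [ 0.183 -0.961  0.003]
(0.4215, 0.3067, 0.26, 7, 0) turn [-0.  0. -0.] shift [ 0.128 -1.    -0.   ]
(0.4215, 0.3067, 0.26, 7, 0) turn [-0.  0. -0.] shift [ 0.127 -1.    -0.   ]
(0.4215, 0.3067, 0.26, 7, 0) turn [-0.  0. -0.] shift [ 0.128 -1.    -0.   ]
(0.4215, 0.3067, 0.26, 7, 0) turn [-0.  0. -0.] shift [ 0.005 -0.042 -0.   ]
(0.4215, 0.3067, 0.2, 7, 17) turn [ 0.     0.378 -0.   ] shift [-0.  -0.   0.6]
```

Call:
{"method": "move_arm", "body": {
  "plan": [
    [[0,0,0,0.04,-0.2,0,1],[0,0,0,0.08,-0.45,0,1],[0,0,0,0.15,-0.75,0,1],[0,0,0,0.19,-1,0,1],[0,0,0,0.19,-1,0,1],[0,0,0,0.19,-1,0,1],[0,0,0,0.19,-1,0,1],[0,0,0,0.19,-1,0,1]]
  ]
}}

```text
t: 4.1
tcp_pos: [0.4069, -0.1996, 0.2609]
tool_rot: [0.998, 0.061, 0.0, 0.0]
force: [-0.7, 0.5, -0.4]
finger_gap: -0.0
```

Call:
{"method": "move_arm", "body": {
  "plan": [
    [[0,0,0,0.04,-0.2,0,1],[0,0,0,0.08,-0.45,0,1],[0,0,0,0.15,-0.75,0,1],[0,0,0,0.19,-1,0,1],[0,0,0,0.19,-1,0,1],[0,0,0,0.19,-1,0,1],[0,0,0,0.19,-1,0,1],[0,0,0,0.19,-1,0,1]]
  ]
}}

```text
t: 5.1
tcp_pos: [0.4136, -0.0981, 0.2609]
tool_rot: [0.998, 0.061, 0.0, 0.0]
force: [0.3, -0.3, 0.7]
finger_gap: 0.001
```

Call:
{"method": "move_arm", "body": {
  "plan": [
    [[0,0,0,0.04,-0.2,0,1],[0,0,0,0.08,-0.45,0,1],[0,0,0,0.15,-0.75,0,1],[0,0,0,0.183,-0.96,0.01,1],[0,0,0,0.183,-0.96,0.01,1],[0,0,0,0.183,-0.96,0.01,1],[0,0,0,0.183,-0.96,0.01,1],[0,0,0,0.183,-0.96,0.01,1]]
  ]
}}

```text
t: 6.1
tcp_pos: [0.4201, -0.0005, 0.2599]
tool_rot: [0.998, 0.06, 0.0, 0.0]
force: [0.2, 0.6, -0.0]
finger_gap: 0.001
```

Call:
{"method": "move_arm", "body": {
  "plan": [
    [[0,0,0,0.03,-0.2,0,1],[0,0,0,0.06,-0.45,0,1],[0,0,0,0.1,-0.75,0,1],[0,0,0,0.13,-1,0,1],[0,0,0,0.13,-1,0,1],[0,0,0,0.13,-1,0,1],[0,0,0,0.13,-1,0,1],[0,0,0,0.13,-1,0,1]]
  ]
}}

```text
t: 7.1
tcp_pos: [0.4208, 0.1003, 0.2599]
tool_rot: [0.998, 0.06, -0.0, 0.0]
force: [0.3, -0.3, -0.6]
finger_gap: 0.001
```

Call:
{"method": "move_arm", "body": {
  "plan": [
    [[0,0,0,0.03,-0.2,0,1],[0,0,0,0.06,-0.45,0,1],[0,0,0,0.1,-0.75,0,1],[0,0,0,0.13,-1,0,1],[0,0,0,0.13,-1,0,1],[0,0,0,0.13,-1,0,1],[0,0,0,0.13,-1,0,1],[0,0,0,0.13,-1,0,1]]
  ]
}}

```text
t: 8.1
tcp_pos: [0.4214, 0.2011, 0.2599]
tool_rot: [0.998, 0.061, -0.0, 0.0]
force: [0.3, 0.3, 0.5]
finger_gap: 0.001
```

Call:
{"method": "move_arm", "body": {
  "plan": [
    [[0,0,0,0.03,-0.2,0,1],[0,0,0,0.06,-0.45,0,1],[0,0,0,0.1,-0.75,0,1],[0,0,0,0.13,-1,0,1],[0,0,0,0.13,-1,0,1],[0,0,0,0.13,-1,0,1],[0,0,0,0.13,-1,0,1],[0,0,0,0.13,-1,0,1]]
  ]
}}

```text
t: 9.1
tcp_pos: [0.4222, 0.302, 0.26]
tool_rot: [0.998, 0.061, -0.0, 0.0]
force: [0.0, -0.9, 0.2]
finger_gap: 0.004
```

Call:
{"method": "move_arm", "body": {
  "plan": [
    [[0,0.1,0,0,-0.04,0.1,1],[0,0.2,0,0,-0.04,0.25,1],[0,0.3,0,0,-0.04,0.4,1],[0,0.378,0,0,-0.04,0.6,1],[0,0.378,0,0,-0.04,0.6,1],[0,0.378,0,0,-0.04,0.6,1],[0,0.378,0,0,-0.04,0.6,1],[0,0.378,0,0,-0.04,0.6,1]]
  ]
}}

```text
t: 10.1
tcp_pos: [0.4224, 0.3069, 0.2007]
tool_rot: [0.987, 0.06, 0.148, -0.009]
force: [-0.2, -0.4, 0.4]
finger_gap: 0.0
```

```bash
python3 - <<'E'
from h import *
st=status.sense();print({k:np.round(v,3) for k,v in st.items() if k!="tau"})
s=snapshot("top");save("top1",s["img"])
for b in boxes(s,zone=(.3,.62,-.7,.2)): print(b)
P=cloud(s);im=s["img"].astype(int);r=im[290:320,170:245]
for n,m in(("g",(r[...,1]>r[...,0]+40)&(r[...,1]>r[...,2]+30)),("r",(r[...,0]>r[...,1]+80))):
    q=P[290:320,170:245][m];print(n,m.sum(),np.nanmedian(q,0).round(4) if m.any() else 0)
plan([(.4215,.3067,.139,7,17)])
E
```

```text
{'t': np.float64(10.1), 'q': array([ 0.467,  0.405,  1.919, -0.193,  0.543,  2.067]), 'qd': array([ 0.001,  0.003,  0.007, -0.001, -0.001,  0.002]), 'tcp_pos': array([0.422, 0.307, 0.201]), 'tool_rot': array([ 0.987,  0.06 ,  0.148, -0.009]), 'force': array([-0.249, -0.429,  0.36 ]), 'ft_torque': array([0.004, 0.167, 0.058]), 'finger_gap': np.float64(0.0)}
(array([ 431.4, -228.5]), array([100.1,  50.8]), 5.1, np.float64(0.0494), np.int32(793))
(array([403.1,  61.9]), array([100.5,  50.6]), -19.9, np.float64(0.0498), np.int32(773))
(array([ 407.9, -363.1]), array([99.9, 50.7]), -27.1, np.float64(0.0493), np.int32(809))
g 157 [0.4368 0.3004 0.141 ]
r 173 [0.4438 0.2279 0.1231]
(0.4215, 0.3067, 0.139, 7, 17) turn [-0.    -0.002 -0.   ] shift [-0.188  0.     0.586]
```

Call:
{"method": "move_arm", "body": {
  "plan": [
    [[0,0,0,-0.04,0,0.15,1],[0,0,0,-0.09,0,0.3,1],[0,0,0,-0.11,0,0.35,1],[0,0,0,-0.13,0,0.41,1],[0,0,0,-0.15,0,0.47,1],[0,0,0,-0.17,0,0.53,1],[0,0,0,-0.19,0,0.59,1],[0,0,0,-0.19,0,0.6,1]]
  ]
}}

```text
t: 11.15
tcp_pos: [0.4229, 0.3084, 0.1438]
tool_rot: [0.986, 0.061, 0.154, -0.011]
force: [-18.0, -2.3, 57.3]
finger_gap: -0.002
```

```bash
python3 - <<'E'
from h import *
st=status.sense();print({k:np.round(v,3) for k,v in st.items() if k!="tau"})
s=snapshot("top");t=snapshot("side")
save("t2",cv2.resize(np.hstack([s["img"],t["img"]]),(800,300),interpolation=cv2.INTER_AREA))
E
```

```text
{'t': np.float64(11.15), 'q': array([ 0.47 ,  0.516,  1.972, -0.277,  0.374,  2.16 ]), 'qd': array([-0.001,  0.002,  0.003, -0.008, -0.01 ,  0.008]), 'tcp_pos': array([0.423, 0.308, 0.144]), 'tool_rot': array([ 0.986,  0.061,  0.154, -0.011]), 'force': array([-18.05 ,  -2.27 ,  57.303]), 'ft_torque': array([-0.379,  0.477, -0.099]), 'finger_gap': np.float64(-0.002)}
```

View pics/t2.png

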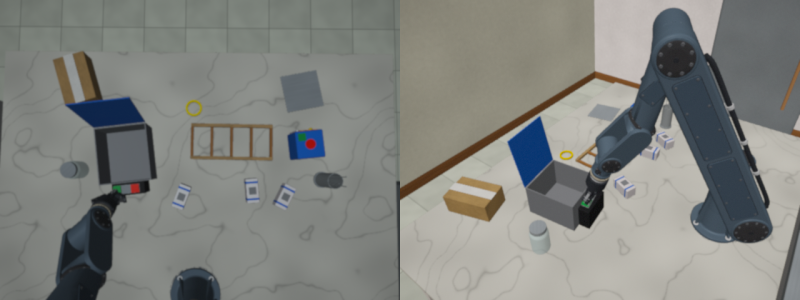

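The lid is fully raised in both halves, with the pads at about (125,188). The table is clear apart from the three cassettes, at (181,197), (252,190) and (285,196) in the left half.

```bash
python3 - <<'E'
from h import *
a=(.4035,.062,-20)
plan([(.4,.3067,.22,7,0),(*a[:2],.14,a[2],0),(*a[:2],.043,a[2],0)])
E
```

```text
(0.4, 0.3067, 0.22, 7, 0) turn [-0.005 -0.394  0.002] shift [ 0.014 -0.014 -0.794]
(0.4035, 0.062, 0.14, -20, 0) turn [-0.   0.   0.6] shift [-0.108  1.     0.329]
(0.4035, 0.062, 0.14, -20, 0) turn [-0.  0. -0.] shift [0.381 1.    0.35 ]
(0.4035, 0.062, 0.14, -20, 0) turn [-0.  0. -0.] shift [0.132 0.347 0.121]
(0.4035, 0.062, 0.043, -20, 0) turn [-0.  0. -0.] shift [-0.   -0.    0.97]
```

Call:
{"method": "move_arm", "body": {
  "plan": [
    [[0,0,0,0.05,0,-0.2,1],[0,-0.1,0,0.05,0,-0.4,1],[0,-0.2,0,0.03,0,-0.6,1],[0,-0.3,0,0.02,0,-0.84,1],[0,-0.38,0,0.02,0,-0.84,1],[0,-0.38,0,0.02,0,-0.84,0],[0,-0.38,0,0.02,0,-0.84,0],[0,-0.38,0,0.02,0,-0.84,0]]
  ]
}}

```text
t: 12.25
tcp_pos: [0.3976, 0.3036, 0.2175]
tool_rot: [0.998, 0.061, -0.001, 0.0]
force: [-0.4, 0.1, -0.5]
finger_gap: 0.636
```

Call:
{"method": "move_arm", "body": {
  "plan": [
    [[0,0,0.1,0,0.25,0,0],[0,0,0.2,-0.05,0.5,0.1,0],[0,0,0.3,-0.1,0.75,0.2,0],[0,0,0.4,-0.11,1,0.33,0],[0,0,0.5,-0.11,1,0.33,0],[0,0,0.6,-0.11,1,0.33,0],[0,0,0.6,-0.11,1,0.33,0],[0,0,0.6,-0.11,1,0.33,0]]
  ]
}}

```text
t: 13.25
tcp_pos: [0.3995, 0.2033, 0.1849]
tool_rot: [0.985, -0.173, -0.001, 0.0]
force: [-0.3, 0.3, -0.6]
finger_gap: 1.0
```

Call:
{"method": "move_arm", "body": {
  "plan": [
    [[0,0,0,0.1,0.25,0,0],[0,0,0,0.2,0.5,0.1,0],[0,0,0,0.3,0.75,0.2,0],[0,0,0,0.38,1,0.35,0],[0,0,0,0.38,1,0.35,0],[0,0,0,0.38,1,0.35,0],[0,0,0,0.38,1,0.35,0],[0,0,0,0.38,1,0.35,0]]
  ]
}}

```text
t: 14.25
tcp_pos: [0.4014, 0.0969, 0.1503]
tool_rot: [0.985, -0.173, -0.0, 0.0]
force: [0.2, -0.4, 0.2]
finger_gap: 1.002
```

```bash
python3 - <<'E'
from h import *
print(status.sense()["finger_gap"])
s=snapshot("top")
for b in boxes(s,zone=(.3,.55,-.7,.15)): print(b)
s=snapshot("side")
for b in boxes(s,zone=(.3,.55,-.4,.15)): print(b)
a=(.4035,.062,-20)
plan([(*a[:2],.14,a[2],0),(*a[:2],.043,a[2],0)])
E
```

```text
1.0021006575193272
(array([ 431.3, -228.5]), array([100.1,  50.6]), 4.9, np.float64(0.0495), np.int32(794))
(array([416.8,  57.2]), array([71.2, 50.3]), -21.0, np.float64(0.0497), np.int32(496))
(array([ 408.1, -363.6]), array([99.8, 51.2]), -25.8, np.float64(0.0493), np.int32(814))
(array([ 423.7, -347.5]), array([104.7,  43.8]), -53.2, np.float64(0.0479), np.int32(171))
(array([ 430.3, -227.7]), array([100.9,  58.2]), 3.0, np.float64(0.0489), np.int32(406))
(array([403.3,  63.3]), array([103.9,  55.5]), -19.3, np.float64(0.049), np.int32(558))
(0.4035, 0.062, 0.14, -20, 0) turn [0.001 0.001 0.001] shift [0.139 0.318 0.102]
(0.4035, 0.062, 0.043, -20, 0) turn [-0. -0.  0.] shift [0.    0.001 0.97 ]
```

Call:
{"method": "move_arm", "body": {
  "plan": [
    [[0,0,0,0.05,0.1,0,0],[0,0,0,0.1,0.2,0.03,0],[0,0,0,0.139,0.318,0.1,0],[0,0,0,0.139,0.318,0.1,0],[0,0,0,0.139,0.318,0.4,0],[0,0,0,0.139,0.318,0.6,0],[0,0,0,0.139,0.318,0.7,0],[0,0,0,0.139,0.318,0.7,0]]
  ]
}}

```text
t: 15.35
tcp_pos: [0.4029, 0.0616, 0.0795]
tool_rot: [0.985, -0.174, -0.002, 0.0]
force: [-0.3, -0.1, 0.2]
finger_gap: 0.997
```

Call:
{"method": "move_arm", "body": {
  "plan": [
    [[0,0,0,0,0,0.2,0],[0,0,0,0,0,0.37,0],[0,0,0,0,0,0.37,0],[0,0,0,0,0,0.37,0.6],[0,0,0,0,0,0.37,0.7],[0,0,0,0,0,0.37,0.8],[0,0,0,0,0,0.37,0.9],[0,0,0,0,0,0.37,0.9]]
  ],
  "force": 60
}}

```text
t: 16.35
tcp_pos: [0.4036, 0.0615, 0.044]
tool_rot: [0.985, -0.173, 0.0, 0.0]
force: [0.2, -0.6, 5.8]
finger_gap: 0.577
```

Call:
{"method": "move_arm", "body": {
  "plan": [
    [[0,0,0,0,0,0,0.9],[0,0,0,0,0,-0.1,0.9],[0,0,0,0,0,-0.25,0.9],[0,0,0,0,0,-0.45,0.9],[0,0,0,0,0,-0.65,0.9],[0,0,0,0,0,-0.8,0.9],[0,0,0,0,0,-0.8,0.9],[0,0,0,0,0,-0.8,0.9]]
  ]
}}

```text
t: 17.35
tcp_pos: [0.4029, 0.0617, 0.1229]
tool_rot: [0.985, -0.174, -0.001, 0.0]
force: [-0.3, 0.7, -4.1]
finger_gap: 0.573
```

```bash
cat > r.py <<'E'
from h import *
import time
a=[]
for _ in range(5): a.append(np.r_[status.sense()["force"],status.sense()["ft_torque"]])
st=status.sense();print(round(st["t"],2),st["tcp_pos"].round(4),"gap",round(float(st["finger_gap"]),3),"FT",np.mean(a,0).round(3),"tool",R.from_quat(st["tool_rot"]).inv().apply(st["ft_torque"]).round(3),"tau",st["tau"].round(3))
E
python3 r.py
```

```text
17.35 [0.4029 0.0617 0.1229] gap 0.573 FT [-0.312  0.721 -4.142  0.031  0.04   0.011] tool [ 0.016 -0.048 -0.011] tau [ 3.0000e-02 -3.3116e+01 -6.7030e+00 -5.0000e-03 -4.0000e-02  0.0000e+00]
```

Call:
{"method": "move_arm", "body": {
  "plan": [
    [[0,0.2,0,0,0,0,0.9],[0,0.4,0,0,0,0,0.9],[0,0.55,0,0,0,0,0.9],[0,0.55,0,0,0,0,0.9],[0,0.4,0,0,0,0,0.9],[0,0.2,0,0,0,0,0.9],[0,0,0,0,0,0,0.9],[0,0,0,0,0,0,0.9]]
  ]
}}

```text
t: 18.35
tcp_pos: [0.4004, 0.0556, 0.1208]
tool_rot: [0.984, -0.177, 0.02, 0.019]
force: [0.1, -2.0, -4.5]
finger_gap: 0.568
```

```bash
python3 r.py
```

```text
18.35 [0.4004 0.0556 0.1208] gap 0.568 FT [ 0.142 -1.971 -4.524 -0.107  0.044  0.032] tool [-0.114 -0.003 -0.037] tau [  1.769 -32.891  -5.191  -1.213  -1.236   1.453]
```

Call:
{"method": "move_arm", "body": {
  "plan": [
    [[0,-0.2,0,0,0,0,0.9],[0,-0.4,0,0,0,0,0.9],[0,-0.55,0,0,0,0,0.9],[0,-0.55,0,0,0,0,0.9],[0,-0.4,0,0,0,0,0.9],[0,-0.2,0,0,0,0,0.9],[0,0,0,0,0,0,0.9],[0,0,0,0,0,0,0.9]]
  ]
}}

```text
t: 19.35
tcp_pos: [0.397, 0.056, 0.1217]
tool_rot: [0.984, -0.177, 0.02, 0.02]
force: [-0.9, -0.3, -4.1]
finger_gap: 0.573
```

```bash
python3 r.py; python3 - <<'E'
from h import *
s=snapshot("side");save("sA",cv2.resize(s["img"][180:360,250:490],(720,540)))
E
```

```text
19.35 [0.397  0.056  0.1217] gap 0.573 FT [-0.919 -0.348 -4.054  0.079  0.095  0.048] tool [ 0.043 -0.115 -0.05 ] tau [  0.227 -32.419  -5.799  -0.209  -0.579   0.153]
```

View pics/sA.png

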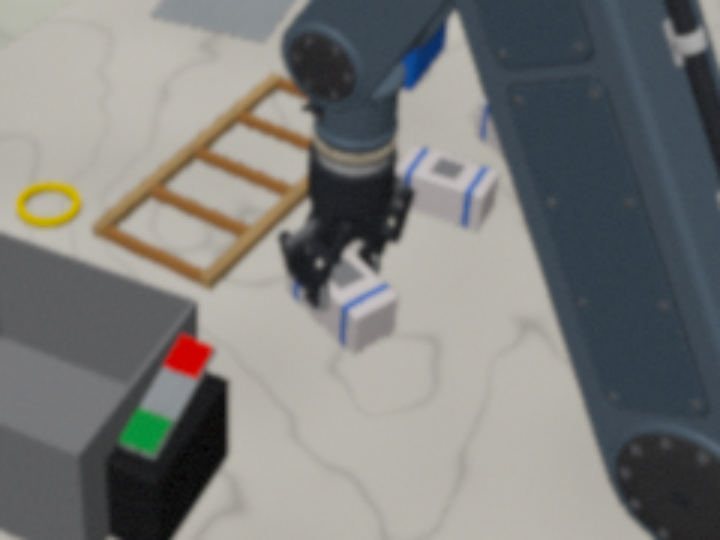

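The crop shows cassette A held nearly level, but the wrist lagged near its singularity, so the reading isn't valid. I'll repeat the rocking farther out, above the ladder, where joint 5 has more room.

```bash
python3 - <<'E'
from h import *
print(status.sense()["q"].round(3))
plan([(.45,.03,.17,-10,0),(.637,-.019,.17,-.5,0)])
E
```

```text
[-0.111  0.496  2.114 -0.091  0.493  1.896]
(0.45, 0.03, 0.17, -10, 0) turn [ 0.046 -0.06  -0.231] shift [ 0.582  0.078 -0.452]
(0.637, -0.019, 0.17, -0.5, 0) turn [ 0.     0.    -0.211] shift [ 1.     0.082 -0.   ]
(0.637, -0.019, 0.17, -0.5, 0) turn [ 0.  0. -0.] shift [ 0.902  0.227 -0.   ]
```

Call:
{"method": "move_arm", "body": {
  "plan": [
    [[0,0,0,0.1,0,-0.1,0.9],[0.01,-0.02,-0.05,0.25,0.02,-0.2,0.9],[0.02,-0.04,-0.1,0.4,0.04,-0.3,0.9],[0.04,-0.06,-0.15,0.5,0.08,-0.45,0.9],[0.046,-0.06,-0.23,0.58,0.08,-0.45,0.9],[0.046,-0.06,-0.23,0.58,0.08,-0.45,0.9],[0.046,-0.06,-0.23,0.58,0.08,-0.45,0.9],[0.046,-0.06,-0.23,0.58,0.08,-0.45,0.9]]
  ]
}}

```text
t: 20.4
tcp_pos: [0.4513, 0.0293, 0.1696]
tool_rot: [0.996, -0.088, 0.001, 0.0]
force: [0.5, 0.5, -4.2]
finger_gap: 0.57
```

Call:
{"method": "move_arm", "body": {
  "plan": [
    [[0,0,0,0.1,0,0,0.9],[0,0,-0.05,0.3,0.02,0,0.9],[0,0,-0.1,0.5,0.04,0,0.9],[0,0,-0.15,0.7,0.06,0,0.9],[0,0,-0.2,0.9,0.08,0,0.9],[0,0,-0.21,1,0.08,0,0.9],[0,0,-0.21,1,0.08,0,0.9],[0,0,-0.21,1,0.08,0,0.9]]
  ]
}}

```text
t: 21.4
tcp_pos: [0.5478, 0.004, 0.1701]
tool_rot: [1.0, -0.006, 0.001, 0.0]
force: [-0.0, 0.9, -3.1]
finger_gap: 0.571
```

```bash
python3 - <<'E'
from h import *
st=status.sense();print(st["q"].round(3),st["tcp_pos"],st["finger_gap"])
plan([(.637,-.019,.17,-.5,0)])
E
```

```text
[-0.197  0.539  1.708  0.     0.893  1.386] [0.54781832 0.00401374 0.17006241] 0.57114852717887
(0.637, -0.019, 0.17, -0.5, 0) turn [ 0.    -0.002 -0.004] shift [0.895 0.219 0.002]
```

Call:
{"method": "move_arm", "body": {
  "plan": [
    [[0,0,0,0.1,0,0,0.9],[0,0,0,0.3,0.06,0,0.9],[0,0,0,0.5,0.12,0,0.9],[0,0,0,0.7,0.18,0,0.9],[0,0,0,0.895,0.22,0,0.9],[0,0,0,0.895,0.22,0,0.9],[0,0,0,0.895,0.22,0,0.9],[0,0,0,0.895,0.22,0,0.9]]
  ]
}}

```text
t: 22.4
tcp_pos: [0.637, -0.019, 0.1706]
tool_rot: [1.0, -0.006, 0.001, 0.0]
force: [0.1, -1.9, -3.0]
finger_gap: 0.576
```

```bash
python3 r.py
```

```text
22.4 [ 0.637  -0.019   0.1706] gap 0.576 FT [ 9.100e-02 -1.916e+00 -2.988e+00  2.000e-03  4.600e-02  1.800e-02] tool [ 0.001 -0.046 -0.018] tau [-5.5000e-02 -4.8649e+01 -1.6394e+01 -4.0000e-03 -8.0000e-03  0.0000e+00]
```

Call:
{"method": "move_arm", "body": {
  "plan": [
    [[0,0.2,0,0,0,0,0.9],[0,0.4,0,0,0,0,0.9],[0,0.5,0,0,0,0,0.9],[0,0.5,0,0,0,0,0.9],[0,0.3,0,0,0,0,0.9],[0,0.1,0,0,0,0,0.9],[0,0,0,0,0,0,0.9],[0,0,0,0,0,0,0.9]]
  ]
}}

```text
t: 23.4
tcp_pos: [0.6405, -0.0198, 0.1712]
tool_rot: [1.0, -0.006, 0.003, 0.001]
force: [0.7, 0.0, -3.3]
finger_gap: 0.572
```

```bash
python3 r.py
```

```text
23.4 [ 0.6405 -0.0198  0.1712] gap 0.572 FT [ 0.678  0.047 -3.28   0.055 -0.033 -0.04 ] tool [0.055 0.032 0.041] tau [-0.0000e+00 -4.8726e+01 -1.6952e+01 -4.4000e-02  1.4300e-01  3.6000e-02]
```

Call:
{"method": "move_arm", "body": {
  "plan": [
    [[0,-0.2,0,0,0,0,0.9],[0,-0.4,0,0,0,0,0.9],[0,-0.5,0,0,0,0,0.9],[0,-0.5,0,0,0,0,0.9],[0,-0.3,0,0,0,0,0.9],[0,-0.1,0,0,0,0,0.9],[0,0,0,0,0,0,0.9],[0,0,0,0,0,0,0.9]]
  ]
}}

```text
t: 24.4
tcp_pos: [0.6357, -0.0192, 0.1716]
tool_rot: [1.0, -0.006, 0.001, 0.0]
force: [-0.2, 0.7, -3.6]
finger_gap: 0.572
```

```bash
python3 r.py
```

```text
24.4 [ 0.6357 -0.0192  0.1716] gap 0.572 FT [-0.184  0.673 -3.595  0.011  0.016  0.018] tool [ 0.011 -0.017 -0.018] tau [ 4.0000e-03 -4.9140e+01 -1.5932e+01  2.5000e-02 -1.8900e-01 -2.2000e-02]
```

```bash
cat > r.py <<'E'
from h import *
a=[]
for _ in range(10):
    snapshot("wrist");st=status.sense()
    a.append(np.r_[st["force"],R.from_quat(st["tool_rot"]).inv().apply(st["ft_torque"]),st["tau"][4]])
a=np.array(a)
print(round(st["t"],2),st["tcp_pos"].round(4),st["tool_rot"].round(4),"gap",round(float(st["finger_gap"]),3),"F,Ttool,tau5",a.mean(0).round(4),"sd",a.std(0).round(3))
E
python3 r.py
```

```text
24.9 [ 0.6384 -0.0194  0.1704] [ 1.0e+00 -5.9e-03  1.8e-03  4.0e-04] gap 0.574 F,Ttool,tau5 [ 0.2106 -0.1055 -2.9684  0.0049 -0.0367 -0.0061 -0.0284] sd [0.527 0.505 0.455 0.026 0.026 0.017 0.024]
```

Call:
{"method": "move_arm", "body": {
  "plan": [
    [[0,0.2,0,0,0,0,0.9],[0,0.4,0,0,0,0,0.9],[0,0.5,0,0,0,0,0.9],[0,0.5,0,0,0,0,0.9],[0,0.3,0,0,0,0,0.9],[0,0.1,0,0,0,0,0.9],[0,0,0,0,0,0,0.9],[0,0,0,0,0,0,0.9]]
  ]
}}

```text
t: 25.9
tcp_pos: [0.6409, -0.0199, 0.1711]
tool_rot: [1.0, -0.006, 0.004, 0.001]
force: [-0.8, -0.3, -5.0]
finger_gap: 0.57
```

```bash
python3 r.py; python3 r.py
```

```text
26.4 [ 0.638  -0.0195  0.1709] [ 1.0e+00 -6.0e-03  2.1e-03  4.0e-04] gap 0.575 F,Ttool,tau5 [-0.5603 -0.1687 -2.9494 -0.0096  0.0407 -0.0267 -0.0087] sd [0.668 0.264 0.35  0.024 0.031 0.032 0.028]
26.9 [ 0.6382 -0.0195  0.1707] [ 1.e+00 -6.e-03  2.e-03  4.e-04] gap 0.57 F,Ttool,tau5 [ 0.0311  0.0461 -2.9415  0.003   0.0272  0.0042  0.0163] sd [0.346 0.3   0.323 0.022 0.044 0.024 0.   ]
```

Call:
{"method": "move_arm", "body": {
  "plan": [
    [[0,-0.2,0,0,0,0,0.9],[0,-0.4,0,0,0,0,0.9],[0,-0.5,0,0,0,0,0.9],[0,-0.5,0,0,0,0,0.9],[0,-0.3,0,0,0,0,0.9],[0,-0.1,0,0,0,0,0.9],[0,0,0,0,0,0,0.9],[0,0,0,0,0,0,0.9]]
  ]
}}

```text
t: 27.9
tcp_pos: [0.6359, -0.0192, 0.1716]
tool_rot: [1.0, -0.006, 0.001, 0.0]
force: [-0.4, 0.2, -2.5]
finger_gap: 0.568
```

```bash
python3 r.py; python3 r.py; python3 - <<'E'
from h import *
plan([(.637,-.019,.26,7,0),(.545,.275,.26,7,0),(.545,.275,.21,7,0)])
E
```

```text
28.4 [ 0.6384 -0.0195  0.1704] [ 1.0e+00 -5.9e-03  1.8e-03  4.0e-04] gap 0.576 F,Ttool,tau5 [ 5.6200e-02 -2.7900e-02 -3.2873e+00 -6.7000e-03 -3.5600e-02  2.7000e-03
 -2.8300e-02] sd [0.404 0.458 0.501 0.032 0.023 0.039 0.024]
28.9 [ 0.6382 -0.0195  0.1708] [ 1.e+00 -6.e-03  2.e-03  4.e-04] gap 0.569 F,Ttool,tau5 [ 0.128   0.1207 -3.1187  0.0046 -0.0404 -0.0084 -0.0515] sd [0.449 0.467 0.523 0.016 0.03  0.024 0.   ]
(0.637, -0.019, 0.26, 7, 0) turn [ 0.001 -0.005 -0.171] shift [-0.008 -0.004 -0.892]
(0.545, 0.275, 0.26, 7, 0) turn [ 0. -0.  0.] shift [-0.183 -1.    -0.   ]
(0.545, 0.275, 0.26, 7, 0) turn [ 0. -0.  0.] shift [-0.183 -1.    -0.   ]
(0.545, 0.275, 0.26, 7, 0) turn [ 0. -0.  0.] shift [-0.183 -1.    -0.001]
(0.545, 0.275, 0.26, 7, 0) turn [ 0. -0.  0.] shift [-0.005 -0.03   0.   ]
(0.545, 0.275, 0.21, 7, 0) turn [ 0. -0.  0.] shift [-0.  -0.   0.5]
```

Joint 5 torque at rest flips between +0.016 and −0.052 Nm. That is 0.07 Nm, exactly a 0.18 kg core sliding 40 mm, so A is loose and goes in the bin.

Call:
{"method": "move_arm", "body": {
  "plan": [
    [[0,0,0,0,0,-0.15,0.9],[0,0,0,0,0,-0.35,0.9],[0,0,-0.05,0,0,-0.6,0.9],[0,0,-0.1,0,0,-0.8,0.9],[0,0,-0.17,0,0,-0.9,0.9],[0,0,-0.17,0,0,-0.9,0.9],[0,0,-0.17,0,0,-0.9,0.9],[0,0,-0.17,0,0,-0.9,0.9]]
  ]
}}

```text
t: 29.9
tcp_pos: [0.6374, -0.0193, 0.2601]
tool_rot: [0.998, 0.061, 0.001, 0.0]
force: [-0.1, 0.3, -4.1]
finger_gap: 0.573
```

Call:
{"method": "move_arm", "body": {
  "plan": [
    [[0,0,0,0,-0.15,0,0.9],[0,0,0,-0.05,-0.35,0,0.9],[0,0,0,-0.08,-0.55,0,0.9],[0,0,0,-0.1,-0.75,0,0.9],[0,0,0,-0.11,-1,0,0.9],[0,0,0,-0.11,-1,0,0.9],[0,0,0,-0.11,-1,0,0.9],[0,0,0,-0.11,-1,0,0.9]]
  ]
}}

```text
t: 30.9
tcp_pos: [0.615, 0.0781, 0.2607]
tool_rot: [0.998, 0.06, 0.002, 0.001]
force: [-0.0, 0.0, -3.0]
finger_gap: 0.573
```

Call:
{"method": "move_arm", "body": {
  "plan": [
    [[0,0,0,0,-0.15,0,0.9],[0,0,0,-0.05,-0.35,0,0.9],[0,0,0,-0.08,-0.55,0,0.9],[0,0,0,-0.1,-0.75,0,0.9],[0,0,0,-0.11,-1,0,0.9],[0,0,0,-0.11,-1,0,0.9],[0,0,0,-0.11,-1,0,0.9],[0,0,0,-0.11,-1,0,0.9]]
  ]
}}

```text
t: 31.9
tcp_pos: [0.5919, 0.1761, 0.2604]
tool_rot: [0.998, 0.061, 0.002, 0.001]
force: [0.1, -0.1, -2.8]
finger_gap: 0.575
```

Call:
{"method": "move_arm", "body": {
  "plan": [
    [[0,0,0,0,-0.15,0,0.9],[0,0,0,-0.05,-0.35,0,0.9],[0,0,0,-0.08,-0.55,0,0.9],[0,0,0,-0.1,-0.75,0,0.9],[0,0,0,-0.11,-1,0,0.9],[0,0,0,-0.11,-1,0,0.9],[0,0,0,-0.11,-1,0,0.9],[0,0,0,-0.11,-1,0,0.9]]
  ]
}}

```text
t: 32.9
tcp_pos: [0.5688, 0.274, 0.2602]
tool_rot: [0.998, 0.06, 0.002, 0.001]
force: [0.0, 0.3, -3.2]
finger_gap: 0.571
```

```bash
python3 - <<'E'
from h import *
st=status.sense();print(st["finger_gap"])
plan([(.558,.3165,.26,7,0),(.558,.3165,.09,7,0)])
s=snapshot("side");save("sA2",cv2.resize(s["img"][180:420,180:500],(800,600)))
E
```

```text
0.5710859923356253
(0.558, 0.3165, 0.26, 7, 0) turn [ 0.002 -0.005 -0.001] shift [-0.056 -0.435  0.001]
(0.558, 0.3165, 0.09, 7, 0) turn [ 0.  0. -0.] shift [ 0. -0.  1.]
(0.558, 0.3165, 0.09, 7, 0) turn [ 0.  0. -0.] shift [ 0.001 -0.     0.7  ]
```

View pics/sA2.png

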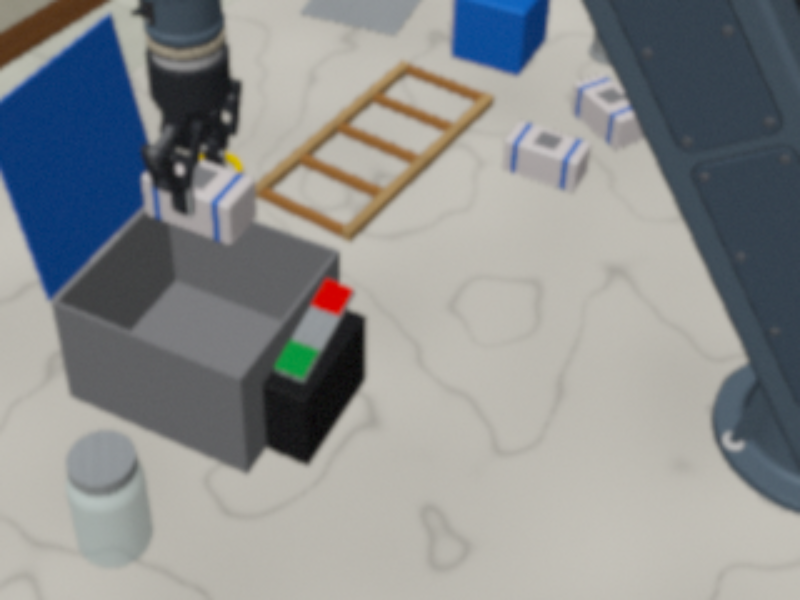

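Cassette A is held level at (200,200) above the bin, the lid stands raised, and the other two cassettes are undisturbed at (548,155) and (608,110).

Call:
{"method": "move_arm", "body": {
  "plan": [
    [[0,0,0,0,-0.1,0,0.9],[0,0,0,-0.03,-0.25,0,0.9],[0,0,0,-0.056,-0.435,0.05,0.9],[0,0,0,-0.056,-0.435,0.2,0.9],[0,0,0,-0.056,-0.435,0.4,0.9],[0,0,0,-0.056,-0.435,0.6,0.9],[0,0,0,-0.056,-0.435,0.8,0.9],[0,0,0,-0.056,-0.435,0.8,0.9]]
  ]
}}

```text
t: 33.95
tcp_pos: [0.5563, 0.3161, 0.1772]
tool_rot: [0.998, 0.061, -0.001, 0.002]
force: [-0.6, -0.2, -3.5]
finger_gap: 0.568
```

Call:
{"method": "move_arm", "body": {
  "plan": [
    [[0,0,0,0,0,0.2,0.9],[0,0,0,0,0,0.4,0.9],[0,0,0,0,0,0.7,0.9],[0,0,0,0,0,0.9,0.9],[0,0,0,0,0,0.95,0.9],[0,0,0,0,0,0.95,0.25],[0,0,0,0,0,0.95,0.25],[0,0,0,0,0,0.95,0.25]]
  ]
}}

```text
t: 34.95
tcp_pos: [0.5588, 0.3113, 0.0853]
tool_rot: [0.998, 0.061, 0.001, 0.005]
force: [-0.3, -17.3, -0.3]
finger_gap: 0.748
```

Call:
{"method": "move_arm", "body": {
  "plan": [
    [[0,0,0,0,0,0,0.25],[0,0,0,0,0,-0.2,0.25],[0,0,0,0,0,-0.5,0.25],[0,0,0,0,0,-0.8,0.25],[0,0,0,0,0,-1,0.25],[0,0,0,0,0,-1,0.25],[0,0,0,0,0,-1,0.25],[0,0,0,0,0,-1,0.25]]
  ]
}}

```text
t: 35.95
tcp_pos: [0.5576, 0.3166, 0.184]
tool_rot: [0.998, 0.061, 0.001, 0.001]
force: [0.4, 0.0, -0.2]
finger_gap: 0.749
```

Call:
{"method": "move_arm", "body": {
  "plan": [
    [[0,0,0,0,0.2,-0.2,0],[0,0,0,0,0.4,-0.5,0],[0,0,0,0,0.6,-0.8,0],[0,0,0,0,0.8,-0.8,0],[0,0,0,0,1,-0.8,0],[0,0,0,0,1,-0.8,0],[0,0,0,0,1,-0.8,0],[0,0,0,0,1,-0.8,0]]
  ]
}}

```text
t: 36.95
tcp_pos: [0.5696, 0.2183, 0.2646]
tool_rot: [0.998, 0.061, 0.001, 0.0]
force: [-0.0, -0.2, 0.7]
finger_gap: 1.0
```

```bash
python3 - <<'E'
from h import *
st=status.sense();print(st["finger_gap"],st["t"])
s=snapshot("top")
for b in boxes(s,zone=(.3,.7,-.7,.4)): print(b)
plan([(.48,.0,.20,5,0),(.4313,-.2285,.12,5,0),(.4313,-.2285,.043,5,0)])
E
```

```text
0.9998679695389658 36.95
(array([ 618.6, -390. ]), array([114.9,  10.9]), 2.2, np.float64(0.0501), np.int32(157))
(array([ 431.4, -229.3]), array([99.8, 51.7]), 5.1, np.float64(0.0494), np.int32(798))
(array([ 408.1, -363.2]), array([99.6, 51.7]), -26.1, np.float64(0.0494), np.int32(815))
(0.48, 0.0, 0.2, 5, 0) turn [ 0.001 -0.004  0.045] shift [-0.564  1.     0.315]
(0.48, 0.0, 0.2, 5, 0) turn [0. 0. 0.] shift [-0.516  1.     0.309]
(0.48, 0.0, 0.2, 5, 0) turn [0. 0. 0.] shift [-0.04   0.077  0.024]
(0.4313, -0.2285, 0.12, 5, 0) turn [0. 0. 0.] shift [-0.306  1.     0.358]
(0.4313, -0.2285, 0.12, 5, 0) turn [0. 0. 0.] shift [-0.307  1.     0.359]
(0.4313, -0.2285, 0.12, 5, 0) turn [0. 0. 0.] shift [-0.071  0.233  0.084]
(0.4313, -0.2285, 0.043, 5, 0) turn [0. 0. 0.] shift [-0.    0.    0.77]
```

Call:
{"method": "move_arm", "body": {
  "plan": [
    [[0,0,0,-0.1,0.2,0,0],[0,0,0,-0.2,0.4,0,0],[0,0,0.02,-0.35,0.7,0.1,0],[0,0,0.045,-0.56,1,0.3,0],[0,0,0.045,-0.56,1,0.3,0],[0,0,0.045,-0.56,1,0.3,0],[0,0,0.045,-0.56,1,0.3,0],[0,0,0.045,-0.56,1,0.3,0]]
  ]
}}

```text
t: 38.0
tcp_pos: [0.5272, 0.1121, 0.2357]
tool_rot: [0.999, 0.044, 0.003, 0.001]
force: [-0.2, -0.6, -0.2]
finger_gap: 0.998
```

Call:
{"method": "move_arm", "body": {
  "plan": [
    [[0,0,0,-0.1,0.2,0,0],[0,0,0,-0.2,0.4,0.1,0],[0,0,0,-0.35,0.7,0.2,0],[0,0,0,-0.5,1,0.3,0],[0,0,0,-0.5,1,0.3,0],[0,0,0,-0.5,1,0.3,0],[0,0,0,-0.5,1,0.3,0],[0,0,0,-0.5,1,0.3,0]]
  ]
}}

```text
t: 39.0
tcp_pos: [0.486, 0.0083, 0.2054]
tool_rot: [0.999, 0.044, 0.002, 0.001]
force: [1.1, -0.1, 0.7]
finger_gap: 0.999
```

Call:
{"method": "move_arm", "body": {
  "plan": [
    [[0,0,0,-0.1,0.25,0,0],[0,0,0,-0.2,0.5,0.1,0],[0,0,0,-0.25,0.75,0.2,0],[0,0,0,-0.31,1,0.36,0],[0,0,0,-0.31,1,0.36,0],[0,0,0,-0.31,1,0.36,0],[0,0,0,-0.31,1,0.36,0],[0,0,0,-0.31,1,0.36,0]]
  ]
}}

```text
t: 40.0
tcp_pos: [0.4637, -0.094, 0.1696]
tool_rot: [0.999, 0.044, 0.002, 0.001]
force: [0.4, 0.1, -0.7]
finger_gap: 0.997
```

Call:
{"method": "move_arm", "body": {
  "plan": [
    [[0,0,0,-0.1,0.25,0,0],[0,0,0,-0.2,0.5,0.1,0],[0,0,0,-0.25,0.75,0.2,0],[0,0,0,-0.31,1,0.36,0],[0,0,0,-0.31,1,0.36,0],[0,0,0,-0.31,1,0.36,0],[0,0,0,-0.31,1,0.36,0],[0,0,0,-0.31,1,0.36,0]]
  ]
}}

```text
t: 41.0
tcp_pos: [0.4415, -0.1964, 0.1336]
tool_rot: [0.999, 0.044, 0.002, 0.001]
force: [-0.0, -0.0, 0.1]
finger_gap: 0.996
```

```bash
python3 - <<'E'
from h import *
st=status.sense();print(st["q"].round(2))
for n in("side","top"):
  s=snapshot(n)
  for b in boxes(s,zone=(.3,.55,-.45,.15)): print(b)
plan([(.4313,-.2285,.11,5,0),(.4313,-.2285,.043,5,0)])
E
```

```text
[-0.65  0.54  1.9   0.    0.71  0.83]
(array([ 432.3, -226.2]), array([98. , 59.8]), 5.4, np.float64(0.0488), np.int32(340))
(array([ 413.9, -367. ]), array([86.5, 51.1]), -25.0, np.float64(0.0491), np.int32(431))
(0.4313, -0.2285, 0.11, 5, 0) turn [ 0.002 -0.005 -0.   ] shift [-0.13   0.308  0.234]
(0.4313, -0.2285, 0.043, 5, 0) turn [-0. -0. -0.] shift [-0.001  0.001  0.67 ]
```

Call:
{"method": "move_arm", "body": {
  "plan": [
    [[0,0,0,-0.05,0.1,0,0],[0,0,0,-0.1,0.2,0.1,0],[0,-0.005,0,-0.13,0.31,0.23,0],[0,-0.005,0,-0.13,0.31,0.23,0],[0,-0.005,0,-0.13,0.31,0.5,0],[0,-0.005,0,-0.13,0.31,0.7,0],[0,-0.005,0,-0.13,0.31,0.8,0],[0,-0.005,0,-0.13,0.31,0.904,0]]
  ]
}}

```text
t: 42.1
tcp_pos: [0.4315, -0.2292, 0.0423]
tool_rot: [0.999, 0.043, 0.0, 0.001]
force: [-0.3, -0.5, 0.5]
finger_gap: 1.0
```

Call:
{"method": "move_arm", "body": {
  "plan": [
    [[0,0,0,0,0,0,0],[0,0,0,0,0,0,0.4],[0,0,0,0,0,0,0.6],[0,0,0,0,0,0,0.7],[0,0,0,0,0,0,0.8],[0,0,0,0,0,0,0.9],[0,0,0,0,0,0,0.9],[0,0,0,0,0,0,0.9]]
  ],
  "force": 60
}}

```text
t: 43.1
tcp_pos: [0.4316, -0.2293, 0.0435]
tool_rot: [0.999, 0.043, 0.0, 0.001]
force: [-0.7, -0.0, 5.6]
finger_gap: 0.572
```

Call:
{"method": "move_arm", "body": {
  "plan": [
    [[0,0,0,0,0,-0.1,0.9],[0,0,0,0,0,-0.25,0.9],[0,0,0,0,0,-0.4,0.9],[0,0,0,0,0,-0.6,0.9],[0,0,0,0,0,-0.8,0.9],[0,0,0,0,0,-1,0.9],[0,0,0,0,0,-1,0.9],[0,0,0,0,0,-1,0.9]]
  ]
}}

```text
t: 44.1
tcp_pos: [0.431, -0.2287, 0.1427]
tool_rot: [0.999, 0.043, -0.0, 0.0]
force: [0.7, 0.1, -4.4]
finger_gap: 0.576
```

```bash
python3 - <<'E'
from h import *
st=status.sense();print(st["finger_gap"],st["tcp_pos"],st["t"])
plan([(.636,-.1026,.17,-.5,0)])
E
```

```text
0.5757197446923524 [ 0.43104325 -0.22872675  0.14268408] 44.1
(0.636, -0.1026, 0.17, -0.5, 0) turn [0.001 0.    0.121] shift [ 1.    -0.502 -0.128]
(0.636, -0.1026, 0.17, -0.5, 0) turn [ 0.  0. -0.] shift [ 1.    -0.628 -0.134]
(0.636, -0.1026, 0.17, -0.5, 0) turn [ 0.  0. -0.] shift [ 0.091 -0.056 -0.012]
```

Call:
{"method": "move_arm", "body": {
  "plan": [
    [[0,0,0,0.1,-0.05,0,0.9],[0,0,0,0.3,-0.15,0,0.9],[0,0,0.05,0.5,-0.3,-0.05,0.9],[0,0,0.1,0.75,-0.4,-0.1,0.9],[0,0,0.12,1,-0.5,-0.13,0.9],[0,0,0.12,1,-0.5,-0.13,0.9],[0,0,0.12,1,-0.5,-0.13,0.9],[0,0,0.12,1,-0.5,-0.13,0.9]]
  ]
}}

```text
t: 45.1
tcp_pos: [0.5256, -0.1705, 0.1551]
tool_rot: [1.0, -0.004, -0.001, 0.0]
force: [0.1, -0.1, -3.3]
finger_gap: 0.571
```

Call:
{"method": "move_arm", "body": {
  "plan": [
    [[0,0,0,0.1,-0.05,0,0.9],[0,0,0,0.3,-0.15,0,0.9],[0,0,0,0.5,-0.3,-0.05,0.9],[0,0,0,0.75,-0.5,-0.1,0.9],[0,0,0,1,-0.64,-0.14,0.9],[0,0,0,1,-0.64,-0.14,0.9],[0,0,0,1,-0.64,-0.14,0.9],[0,0,0,1,-0.64,-0.14,0.9]]
  ]
}}

```text
t: 46.1
tcp_pos: [0.6262, -0.1077, 0.1692]
tool_rot: [1.0, -0.004, -0.001, 0.0]
force: [-0.2, -0.2, -2.9]
finger_gap: 0.573
```

Call:
{"method": "move_arm", "body": {
  "plan": [
    [[0,-0.2,0,0.09,0,0,0.9],[0,-0.4,0,0.09,-0.05,0,0.9],[0,-0.5,0,0.09,-0.05,0,0.9],[0,-0.5,0,0.09,-0.05,0,0.9],[0,-0.3,0,0.09,-0.05,0,0.9],[0,-0.1,0,0.09,-0.05,0,0.9],[0,0,0,0.09,-0.05,0,0.9],[0,0,0,0.09,-0.05,0,0.9]]
  ]
}}

```text
t: 47.1
tcp_pos: [0.6338, -0.1026, 0.1704]
tool_rot: [1.0, -0.005, -0.001, 0.0]
force: [0.6, 0.1, -3.5]
finger_gap: 0.576
```

Call:
{"method": "move_arm", "body": {
  "plan": [
    [[0,0,0,0,0,0,0.9],[0,0,0,0,0,0,0.9],[0,0,0,0,0,0,0.9],[0,0,0,0,0,0,0.9],[0,0,0,0,0,0,0.9],[0,0,0,0,0,0,0.9],[0,0,0,0,0,0,0.9],[0,0,0,0,0,0,0.9]]
  ]
}}

```text
t: 48.1
tcp_pos: [0.6362, -0.1024, 0.1696]
tool_rot: [1.0, -0.004, 0.0, 0.001]
force: [0.8, 1.1, -3.8]
finger_gap: 0.574
```

```bash
sed -i 's/range(10)/range(5)/' r.py; python3 r.py
```

```text
48.35 [ 0.6362 -0.1024  0.1696] [ 1.e+00 -4.e-03  1.e-04  6.e-04] gap 0.578 F,Ttool,tau5 [ 0.3541  0.0345 -3.119   0.0168 -0.0388 -0.029  -0.0348] sd [0.748 0.63  0.368 0.023 0.016 0.042 0.   ]
```

Call:
{"method": "move_arm", "body": {
  "plan": [
    [[0,0.2,0,0,0,0,0.9],[0,0.4,0,0,0,0,0.9],[0,0.5,0,0,0,0,0.9],[0,0.5,0,0,0,0,0.9],[0,0.3,0,0,0,0,0.9],[0,0.1,0,0,0,0,0.9],[0,0,0,0,0,0,0.9],[0,0,0,0,0,0,0.9]]
  ]
}}

```text
t: 49.35
tcp_pos: [0.6388, -0.1029, 0.17]
tool_rot: [1.0, -0.004, 0.002, 0.002]
force: [0.9, 0.3, -3.1]
finger_gap: 0.574
```

Call:
{"method": "move_arm", "body": {
  "plan": [
    [[0,0,0,0,0,0,0.9],[0,0,0,0,0,0,0.9],[0,0,0,0,0,0,0.9],[0,0,0,0,0,0,0.9],[0,0,0,0,0,0,0.9],[0,0,0,0,0,0,0.9],[0,0,0,0,0,0,0.9],[0,0,0,0,0,0,0.9]]
  ]
}}

```text
t: 50.35
tcp_pos: [0.6363, -0.1024, 0.1696]
tool_rot: [1.0, -0.004, 0.0, 0.001]
force: [-0.0, -0.6, -3.1]
finger_gap: 0.576
```

```bash
python3 r.py; python3 - <<'E'
from h import *
plan([(.636,-.1026,.12,-.5,0)])
E
```

```text
50.6 [ 0.6362 -0.1024  0.1696] [ 1.e+00 -4.e-03  1.e-04  6.e-04] gap 0.571 F,Ttool,tau5 [-1.2530e-01  1.4480e-01 -3.1445e+00  1.5000e-03  3.6500e-02 -3.6000e-03
  3.0300e-02] sd [0.471 0.497 0.46  0.023 0.032 0.015 0.   ]
(0.636, -0.1026, 0.12, -0.5, 0) turn [ 0.001 -0.     0.001] shift [-0.002  0.001  0.496]
```

B also swings by 0.065 Nm, so it is loose. It goes in the bin beside A.

```bash
python3 - <<'E'
from h import *
plan([(.636,-.1026,.26,7,0),(.566,.250,.26,7,0),(.566,.250,.09,7,0)])
E
```

```text
(0.636, -0.1026, 0.26, 7, 0) turn [ 0.001 -0.    -0.166] shift [-0.002  0.003 -0.904]
(0.566, 0.25, 0.26, 7, 0) turn [ 0. -0.  0.] shift [-0.074 -1.    -0.   ]
(0.566, 0.25, 0.26, 7, 0) turn [ 0. -0.  0.] shift [-0.074 -1.    -0.001]
(0.566, 0.25, 0.26, 7, 0) turn [ 0. -0.  0.] shift [-0.073 -1.    -0.   ]
(0.566, 0.25, 0.26, 7, 0) turn [ 0. -0.  0.] shift [-0.043 -0.585 -0.   ]
(0.566, 0.25, 0.09, 7, 0) turn [ 0. -0.  0.] shift [-0. -0.  1.]
(0.566, 0.25, 0.09, 7, 0) turn [ 0. -0.  0.] shift [-0.    -0.001  0.7  ]
```

Call:
{"method": "move_arm", "body": {
  "plan": [
    [[0,0,0,0,0,-0.15,0.9],[0,0,0,0,0,-0.35,0.9],[0,0,-0.05,0,0,-0.6,0.9],[0,0,-0.1,0,0,-0.8,0.9],[0,0,-0.166,0,0,-0.9,0.9],[0,0,-0.166,0,0,-0.9,0.9],[0,0,-0.166,0,0,-0.9,0.9],[0,0,-0.166,0,0,-0.9,0.9]]
  ]
}}

```text
t: 51.6
tcp_pos: [0.6358, -0.1022, 0.259]
tool_rot: [0.998, 0.061, -0.001, 0.0]
force: [-0.0, -0.4, -2.8]
finger_gap: 0.574
```

Call:
{"method": "move_arm", "body": {
  "plan": [
    [[0,0,0,0,-0.15,0,0.9],[0,0,0,-0.02,-0.35,0,0.9],[0,0,0,-0.04,-0.55,0,0.9],[0,0,0,-0.06,-0.75,0,0.9],[0,0,0,-0.074,-1,0,0.9],[0,0,0,-0.074,-1,0,0.9],[0,0,0,-0.074,-1,0,0.9],[0,0,0,-0.074,-1,0,0.9]]
  ]
}}

```text
t: 52.6
tcp_pos: [0.6169, -0.0045, 0.2596]
tool_rot: [0.998, 0.061, 0.0, 0.001]
force: [0.1, 0.4, -3.5]
finger_gap: 0.575
```

Call:
{"method": "move_arm", "body": {
  "plan": [
    [[0,0,0,0,-0.15,0,0.9],[0,0,0,-0.02,-0.35,0,0.9],[0,0,0,-0.04,-0.55,0,0.9],[0,0,0,-0.06,-0.75,0,0.9],[0,0,0,-0.074,-1,0,0.9],[0,0,0,-0.074,-1,0,0.9],[0,0,0,-0.074,-1,0,0.9],[0,0,0,-0.074,-1,0,0.9]]
  ]
}}

```text
t: 53.6
tcp_pos: [0.5973, 0.094, 0.2594]
tool_rot: [0.998, 0.061, 0.0, 0.001]
force: [-0.3, -0.1, -3.0]
finger_gap: 0.574
```

Call:
{"method": "move_arm", "body": {
  "plan": [
    [[0,0,0,0,-0.15,0,0.9],[0,0,0,-0.02,-0.35,0,0.9],[0,0,0,-0.04,-0.55,0,0.9],[0,0,0,-0.06,-0.75,0,0.9],[0,0,0,-0.074,-1,0,0.9],[0,0,0,-0.074,-1,0,0.9],[0,0,0,-0.074,-1,0,0.9],[0,0,0,-0.074,-1,0,0.9]]
  ]
}}

```text
t: 54.6
tcp_pos: [0.5777, 0.1923, 0.2592]
tool_rot: [0.998, 0.061, 0.0, 0.001]
force: [0.1, 0.4, -3.9]
finger_gap: 0.574
```

Call:
{"method": "move_arm", "body": {
  "plan": [
    [[0,0,0,0,-0.15,0,0.9],[0,0,0,-0.02,-0.35,0,0.9],[0,0,0,-0.04,-0.585,0,0.9],[0,0,0,-0.04,-0.585,0,0.9],[0,0,0,-0.04,-0.585,0,0.9],[0,0,0,-0.04,-0.585,0,0.9],[0,0,0,-0.04,-0.585,0,0.9],[0,0,0,-0.04,-0.585,0,0.9]]
  ]
}}

```text
t: 55.6
tcp_pos: [0.5666, 0.2499, 0.2592]
tool_rot: [0.998, 0.061, 0.0, 0.001]
force: [0.5, -0.1, -3.6]
finger_gap: 0.572
```

```bash
python3 - <<'E'
from h import *
st=status.sense();print(st["finger_gap"])
plan([(.566,.250,.09,7,0)])
s=snapshot("side");t=snapshot("top");save("sB",np.hstack([cv2.resize(s["img"][220:400,180:380],(400,360)),cv2.resize(t["img"][160:340,120:320],(400,360))]))
for b in boxes(t,zone=(.3,.55,-.7,.15)): print(b)
E
```

```text
0.571636028313913
(0.566, 0.25, 0.09, 7, 0) turn [ 0.002 -0.    -0.001] shift [-0.004 -0.002  1.   ]
(0.566, 0.25, 0.09, 7, 0) turn [-0. -0.  0.] shift [-0.002 -0.001  0.692]
(array([ 407.8, -363.3]), array([100.4,  51.5]), -27.5, np.float64(0.0494), np.int32(811))
```

View pics/sB.png

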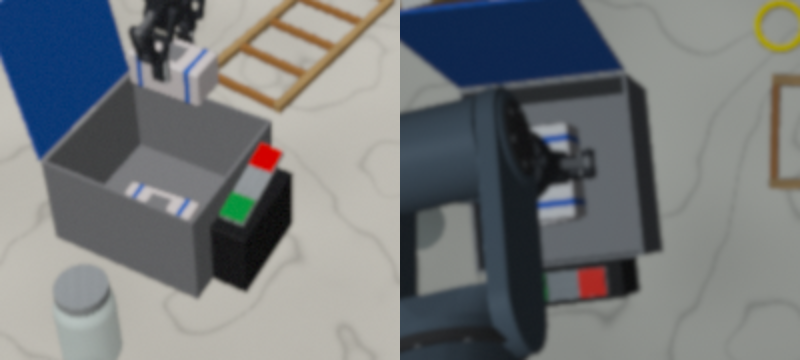

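A lies flat in the +y half of the bin, at (160,200) in the left panel. B hangs above the free half, so I can lower it.

Call:
{"method": "move_arm", "body": {
  "plan": [
    [[0,0,0,0,0,0.1,0.9],[0,0,0,0,0,0.25,0.9],[0,0,0,0,0,0.45,0.9],[0,0,0,0,0,0.65,0.9],[0,0,0,0,0,0.85,0.9],[0,0,0,0,0,1,0.9],[0,0,0,0,0,1,0.9],[0,0,0,0,0,1,0.9]]
  ]
}}

```text
t: 56.7
tcp_pos: [0.567, 0.2503, 0.1595]
tool_rot: [0.998, 0.061, 0.001, 0.0]
force: [-0.4, 0.7, -3.0]
finger_gap: 0.576
```

Call:
{"method": "move_arm", "body": {
  "plan": [
    [[0,0,0,0,0,0.15,0.9],[0,0,0,0,0,0.35,0.9],[0,0,0,0,0,0.55,0.9],[0,0,0,0,0,0.7,0.9],[0,0,0,0,0,0.8,0.9],[0,0,0,0,0,0.8,0.3],[0,0,0,0,0,0.8,0.3],[0,0,0,0,0,0.8,0.3]]
  ]
}}

```text
t: 57.7
tcp_pos: [0.5669, 0.2511, 0.08]
tool_rot: [0.998, 0.061, 0.001, -0.0]
force: [-0.7, 5.2, -1.8]
finger_gap: 0.698
```

Call:
{"method": "move_arm", "body": {
  "plan": [
    [[0,0,0,0,0,0,0.3],[0,0,0,0,0,-0.2,0.3],[0,0,0,0,0,-0.5,0.3],[0,0,0,0,0,-0.8,0.3],[0,0,0,0,0,-1,0.3],[0,0,0,0,0,-1,0.3],[0,0,0,0,0,-1,0.3],[0,0,0,0,0,-1,0.3]]
  ]
}}

```text
t: 58.7
tcp_pos: [0.5658, 0.2498, 0.1781]
tool_rot: [0.998, 0.061, -0.001, 0.001]
force: [-0.3, -0.5, 0.1]
finger_gap: 0.698
```

Call:
{"method": "move_arm", "body": {
  "plan": [
    [[0,0,0,0,0.2,-0.2,0],[0,0,0,0,0.4,-0.5,0],[0,0,0,0,0.6,-0.7,0],[0,0,0,0,0.8,-0.7,0],[0,0,0,0,1,-0.7,0],[0,0,0,0,1,-0.7,0],[0,0,0,0,1,-0.7,0],[0,0,0,0,1,-0.7,0]]
  ]
}}

```text
t: 59.7
tcp_pos: [0.5784, 0.1517, 0.2488]
tool_rot: [0.998, 0.062, -0.0, 0.0]
force: [-0.4, -0.8, -0.8]
finger_gap: 1.0
```

```bash
python3 - <<'E'
from h import *
s=snapshot("top")
for b in boxes(s,zone=(.3,.7,-.7,.4)): print(b)
plan([(.46,-.20,.22,-20,0),(.408,-.3632,.11,-27,0),(.408,-.3632,.043,-27,0)])
E
```

```text
(array([ 618.2, -388.9]), array([98.6,  3.1]), 5.3, np.float64(0.051), np.int32(136))
(array([530.3, 303.3]), array([47.5, 39.6]), -83.1, np.float64(0.0537), np.int32(277))
(array([533.4, 248.1]), array([48.6, 35.9]), -89.4, np.float64(0.0537), np.int32(245))
(array([ 407.4, -364.1]), array([99.5, 52.6]), -26.7, np.float64(0.0492), np.int32(814))
(0.46, -0.2, 0.22, -20, 0) turn [0.001 0.001 0.602] shift [-0.481  1.     0.088]
(0.46, -0.2, 0.22, -20, 0) turn [ 0. -0. -0.] shift [0.025 1.    0.078]
(0.46, -0.2, 0.22, -20, 0) turn [ 0. -0. -0.] shift [0.025 1.    0.078]
(0.46, -0.2, 0.22, -20, 0) turn [ 0. -0. -0.] shift [0.014 0.601 0.047]
(0.408, -0.3632, 0.11, -27, 0) turn [ 0.    -0.     0.155] shift [0.041 1.    0.643]
(0.408, -0.3632, 0.11, -27, 0) turn [ 0. -0.  0.] shift [0.115 0.702 0.457]
(0.408, -0.3632, 0.043, -27, 0) turn [ 0. -0.  0.] shift [ 0.   -0.    0.67]
```

Call:
{"method": "move_arm", "body": {
  "plan": [
    [[0,0,0.1,-0.1,0.2,0,0],[0,0,0.2,-0.2,0.4,0,0],[0,0,0.3,-0.35,0.7,0.05,0],[0,0,0.4,-0.48,1,0.09,0],[0,0,0.5,-0.48,1,0.09,0],[0,0,0.6,-0.48,1,0.09,0],[0,0,0.6,-0.48,1,0.09,0],[0,0,0.6,-0.48,1,0.09,0]]
  ]
}}

```text
t: 60.75
tcp_pos: [0.5432, 0.0463, 0.2404]
tool_rot: [0.985, -0.173, 0.0, 0.001]
force: [0.3, -0.6, 0.9]
finger_gap: 0.998
```

Call:
{"method": "move_arm", "body": {
  "plan": [
    [[0,0,0,0,0.25,0,0],[0,0,0,0,0.5,0.05,0],[0,0,0,0.02,0.75,0.08,0],[0,0,0,0.025,1,0.08,0],[0,0,0,0.025,1,0.08,0],[0,0,0,0.025,1,0.08,0],[0,0,0,0.025,1,0.08,0],[0,0,0,0.025,1,0.08,0]]
  ]
}}

```text
t: 61.75
tcp_pos: [0.5116, -0.0482, 0.2325]
tool_rot: [0.985, -0.173, 0.0, 0.001]
force: [-0.0, -0.2, 0.0]
finger_gap: 1.0
```

Call:
{"method": "move_arm", "body": {
  "plan": [
    [[0,0,0,0,0.25,0,0],[0,0,0,0,0.5,0.05,0],[0,0,0,0.02,0.75,0.08,0],[0,0,0,0.025,1,0.08,0],[0,0,0,0.025,1,0.08,0],[0,0,0,0.025,1,0.08,0],[0,0,0,0.025,1,0.08,0],[0,0,0,0.025,1,0.08,0]]
  ]
}}

```text
t: 62.75
tcp_pos: [0.4797, -0.143, 0.2246]
tool_rot: [0.985, -0.173, 0.0, 0.001]
force: [-0.7, -0.2, 0.1]
finger_gap: 0.998
```

Call:
{"method": "move_arm", "body": {
  "plan": [
    [[0,0,0,0,0.25,0,0],[0,0,0.05,0,0.5,0.1,0],[0,0,0.1,0.02,0.75,0.3,0],[0,0,0.15,0.025,1,0.4,0],[0,0,0.15,0.025,1,0.4,0],[0,0,0.15,0.025,1,0.4,0],[0,0,0.15,0.025,1,0.4,0],[0,0,0.15,0.025,1,0.4,0]]
  ]
}}

```text
t: 63.75
tcp_pos: [0.4481, -0.238, 0.1851]
tool_rot: [0.973, -0.231, 0.001, 0.001]
force: [0.2, 0.3, 0.1]
finger_gap: 1.001
```

```bash
python3 - <<'E'
from h import *
s=snapshot("top")
for b in boxes(s,zone=(.3,.55,-.5,.1)): print(b)
plan([(.408,-.3635,.10,-27,0),(.408,-.3635,.043,-27,0)])
E
```

```text
(0.408, -0.3635, 0.1, -27, 0) turn [ 0.001 -0.002  0.007] shift [0.157 1.    0.656]
(0.408, -0.3635, 0.1, -27, 0) turn [0. 0. 0.] shift [0.049 0.299 0.196]
(0.408, -0.3635, 0.043, -27, 0) turn [0. 0. 0.] shift [-0.   -0.    0.57]
```

```bash
python3 - <<'E'
from h import *
s=snapshot("side")
for b in boxes(s,zone=(.3,.55,-.5,.2)): print(b)
w=snapshot("wrist");t=snapshot("top")
save("c1",cv2.resize(np.hstack([w["img"],t["img"]]),(800,300),interpolation=cv2.INTER_AREA))
E
```

```text
(no output)
```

View pics/c1.png

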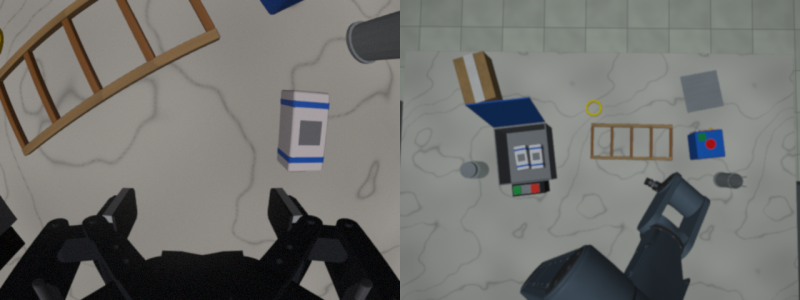

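The right half shows both loose cassettes lying side by side in the bin, at (528,156). C is under the arm there, but the wrist half shows it at (303,130) with its grey label at (312,133). I'll localise it from the wrist camera.

```bash
cat >> h.py <<'E'
def wcloud(s):
    K=s["mtx"];d=s["depth"];v,u=np.indices(d.shape)
    x=(u-K[0,2])/K[0,0];y=(v-K[1,2])/K[1,1];th=np.hypot(x,y)+1e-9
    k=np.tan(th)/th*d
    P=np.stack([x*k,-y*k,-d,np.ones_like(d)],-1)@s["T"].T
    P=P[...,:3].copy();P[(d==0)|(th>1.4)]=np.nan
    return P
E
python3 - <<'E'
from h import *
s=snapshot("wrist");P=wcloud(s)
m=(abs(P[...,2]-.05)<.008)&(s["img"].max(-1)>90);m[:100,:]&=False;m[:, :380]=False
n,l,st,_=cv2.connectedComponentsWithStats(m.astype(np.uint8));i=1+st[1:,4].argmax();q=P[l==i]
print(st[i],cv2.minAreaRect(q[:,:2].astype(np.float32)*1000),np.median(q[:,2]),P[213,499])
E
```

```text
[ 457  145   70  129 7380] ((408.28424072265625, -362.9422302246094), (50.95106506347656, 99.27708435058594), 63.4257698059082) 0.04968956780816336 [ 0.40618137 -0.36514673  0.05024297]
```

C is unchanged at (408,−363), yaw −26.6°. Now grasp it.

Call:
{"method": "move_arm", "body": {
  "plan": [
    [[0,0,0,0.04,0.25,0,0],[0,0,0,0.08,0.5,0.1,0],[0,0,0,0.12,0.75,0.3,0],[0,0,0,0.157,1,0.5,0],[0,0,0,0.157,1,0.65,0],[0,0,0,0.157,1,0.65,0],[0,0,0,0.157,1,0.65,0],[0,0,0,0.157,1,0.65,0]]
  ]
}}

```text
t: 65.0
tcp_pos: [0.4174, -0.3346, 0.1206]
tool_rot: [0.973, -0.231, 0.001, 0.001]
force: [0.2, -0.8, -0.4]
finger_gap: 1.001
```

Call:
{"method": "move_arm", "body": {
  "plan": [
    [[0,0,0,0.05,0.15,0,0],[0,0,0,0.05,0.3,0.1,0],[0,0,0,0.05,0.3,0.2,0],[0,0,0,0.05,0.3,0.4,0],[0,0,0,0.05,0.3,0.6,0],[0,0,0,0.05,0.3,0.7,0],[0,0,0,0.05,0.3,0.77,0],[0,0,0,0.05,0.3,0.77,0]]
  ]
}}

```text
t: 66.0
tcp_pos: [0.4077, -0.3641, 0.0425]
tool_rot: [0.973, -0.231, -0.0, 0.0]
force: [0.1, -0.0, -0.1]
finger_gap: 1.001
```

Call:
{"method": "move_arm", "body": {
  "plan": [
    [[0,0,0,0,0,0,0],[0,0,0,0,0,0,0.4],[0,0,0,0,0,0,0.6],[0,0,0,0,0,0,0.7],[0,0,0,0,0,0,0.8],[0,0,0,0,0,0,0.9],[0,0,0,0,0,0,0.9],[0,0,0,0,0,0,0.9]]
  ],
  "force": 60
}}

```text
t: 67.0
tcp_pos: [0.4079, -0.3645, 0.0436]
tool_rot: [0.973, -0.231, 0.0, 0.001]
force: [-0.2, 0.3, 5.0]
finger_gap: 0.571
```

Call:
{"method": "move_arm", "body": {
  "plan": [
    [[0,0,0,0,0,-0.1,0.9],[0,0,0,0,0,-0.25,0.9],[0,0,0,0,0,-0.4,0.9],[0,0,0,0,0,-0.6,0.9],[0,0,0,0,0,-0.8,0.9],[0,0,0,0,0,-1,0.9],[0,0,0,0,0,-1,0.9],[0,0,0,0,0,-1,0.9]]
  ]
}}

```text
t: 68.0
tcp_pos: [0.4075, -0.3637, 0.1428]
tool_rot: [0.973, -0.231, -0.0, 0.0]
force: [-0.5, 0.1, -3.2]
finger_gap: 0.574
```

```bash
python3 - <<'E'
from h import *
print(status.sense()["finger_gap"])
plan([(.636,-.1866,.17,-.5,0)])
E
```

```text
0.5737560452927197
(0.636, -0.1866, 0.17, -0.5, 0) turn [ 0.001  0.    -0.583] shift [ 0.477 -1.    -0.105]
(0.636, -0.1866, 0.17, -0.5, 0) turn [-0.  0.  0.] shift [ 1.    -0.789 -0.12 ]
(0.636, -0.1866, 0.17, -0.5, 0) turn [-0.  0.  0.] shift [ 0.4   -0.316 -0.048]
```

Call:
{"method": "move_arm", "body": {
  "plan": [
    [[0,0,-0.1,0.05,-0.1,0,0.9],[0,0,-0.2,0.1,-0.25,0,0.9],[0,0,-0.3,0.2,-0.45,-0.05,0.9],[0,0,-0.4,0.3,-0.65,-0.1,0.9],[0,0,-0.5,0.4,-0.85,-0.1,0.9],[0,0,-0.58,0.48,-1,-0.1,0.9],[0,0,-0.58,0.48,-1,-0.1,0.9],[0,0,-0.58,0.48,-1,-0.1,0.9]]
  ]
}}

```text
t: 69.0
tcp_pos: [0.495, -0.2965, 0.1523]
tool_rot: [1.0, -0.006, -0.001, 0.0]
force: [-0.2, -0.3, -3.5]
finger_gap: 0.573
```

Call:
{"method": "move_arm", "body": {
  "plan": [
    [[0,0,0,0.1,-0.1,0,0.9],[0,0,0,0.3,-0.25,0,0.9],[0,0,0,0.5,-0.4,-0.05,0.9],[0,0,0,0.7,-0.55,-0.1,0.9],[0,0,0,0.9,-0.7,-0.12,0.9],[0,0,0,1,-0.79,-0.12,0.9],[0,0,0,1,-0.79,-0.12,0.9],[0,0,0,1,-0.79,-0.12,0.9]]
  ]
}}

```text
t: 70.0
tcp_pos: [0.5956, -0.2187, 0.1644]
tool_rot: [1.0, -0.006, -0.001, 0.0]
force: [0.4, 0.0, -3.3]
finger_gap: 0.576
```

Call:
{"method": "move_arm", "body": {
  "plan": [
    [[0,0,0,0.1,-0.1,0,0.9],[0,0,0,0.3,-0.2,0,0.9],[0,0,0,0.4,-0.316,-0.05,0.9],[0,0,0,0.4,-0.316,-0.05,0.9],[0,0,0,0.4,-0.316,-0.05,0.9],[0,0,0,0.4,-0.316,-0.05,0.9],[0,0,0,0.4,-0.316,-0.05,0.9],[0,0,0,0.4,-0.316,-0.05,0.9]]
  ]
}}

```text
t: 71.0
tcp_pos: [0.6366, -0.1876, 0.1696]
tool_rot: [1.0, -0.006, -0.0, 0.001]
force: [0.3, -0.4, -4.2]
finger_gap: 0.574
```

Call:
{"method": "move_arm", "body": {
  "plan": [
    [[0,-0.2,0,0,0,0,0.9],[0,-0.4,0,0,0,0,0.9],[0,-0.5,0,0,0,0,0.9],[0,-0.5,0,0,0,0,0.9],[0,-0.3,0,0,0,0,0.9],[0,-0.1,0,0,0,0,0.9],[0,0,0,0,0,0,0.9],[0,0,0,0,0,0,0.9]]
  ]
}}

```text
t: 72.0
tcp_pos: [0.6348, -0.1873, 0.1707]
tool_rot: [1.0, -0.006, -0.0, 0.0]
force: [0.5, -0.5, -3.4]
finger_gap: 0.574
```

Call:
{"method": "move_arm", "body": {
  "plan": [
    [[0,0,0,0,0,0,0.9],[0,0,0,0,0,0,0.9],[0,0,0,0,0,0,0.9],[0,0,0,0,0,0,0.9],[0,0,0,0,0,0,0.9],[0,0,0,0,0,0,0.9],[0,0,0,0,0,0,0.9],[0,0,0,0,0,0,0.9]]
  ]
}}

```text
t: 73.0
tcp_pos: [0.6368, -0.1874, 0.1697]
tool_rot: [1.0, -0.006, 0.0, 0.001]
force: [1.0, -0.3, -3.0]
finger_gap: 0.578
```

```bash
python3 r.py
```

```text
73.25 [ 0.6368 -0.1873  0.1697] [ 1.0e+00 -5.5e-03  1.0e-04  6.0e-04] gap 0.575 F,Ttool,tau5 [-8.4200e-02  2.1050e-01 -3.1812e+00  6.6000e-03 -5.7200e-02  1.2000e-03
 -3.3900e-02] sd [0.326 0.805 0.584 0.008 0.012 0.04  0.   ]
```

Call:
{"method": "move_arm", "body": {
  "plan": [
    [[0,0.2,0,0,0,0,0.9],[0,0.4,0,0,0,0,0.9],[0,0.5,0,0,0,0,0.9],[0,0.5,0,0,0,0,0.9],[0,0.3,0,0,0,0,0.9],[0,0.1,0,0,0,0,0.9],[0,0,0,0,0,0,0.9],[0,0,0,0,0,0,0.9]]
  ]
}}

```text
t: 74.25
tcp_pos: [0.6393, -0.1877, 0.1701]
tool_rot: [1.0, -0.005, 0.001, 0.002]
force: [-0.2, 0.7, -3.8]
finger_gap: 0.571
```

Call:
{"method": "move_arm", "body": {
  "plan": [
    [[0,0,0,0,0,0,0.9],[0,0,0,0,0,0,0.9],[0,0,0,0,0,0,0.9],[0,0,0,0,0,0,0.9],[0,0,0,0,0,0,0.9],[0,0,0,0,0,0,0.9],[0,0,0,0,0,0,0.9],[0,0,0,0,0,0,0.9]]
  ]
}}

```text
t: 75.25
tcp_pos: [0.6368, -0.1873, 0.1697]
tool_rot: [1.0, -0.006, 0.0, 0.001]
force: [0.0, -0.3, -3.5]
finger_gap: 0.577
```

```bash
python3 r.py; python3 - <<'E'
from h import *
plan([(.6355,-.1866,.12,-.5,0)])
E
```

```text
75.5 [ 0.6369 -0.1873  0.1697] [ 1.0e+00 -5.5e-03  1.0e-04  6.0e-04] gap 0.575 F,Ttool,tau5 [ 0.1583  0.2771 -2.9581 -0.0118  0.0381  0.0072  0.028 ] sd [0.259 0.323 0.323 0.035 0.024 0.01  0.   ]
(0.6355, -0.1866, 0.12, -0.5, 0) turn [ 0.001 -0.    -0.003] shift [-0.014 -0.008  0.497]
```

All three cassettes show the ~0.065 Nm swing. As a control against arm hysteresis, I'll tip C by only 5°, under the 8° slide threshold; the reading should not flip.

Call:
{"method": "move_arm", "body": {
  "plan": [
    [[0,-0.05,0,0,0,0,0.9],[0,-0.11,0,0,0,0,0.9],[0,-0.11,0,0,0,0,0.9],[0,-0.11,0,0,0,0,0.9],[0,-0.05,0,0,0,0,0.9],[0,0,0,0,0,0,0.9],[0,0,0,0,0,0,0.9],[0,0,0,0,0,0,0.9]]
  ]
}}

```text
t: 76.5
tcp_pos: [0.6369, -0.1874, 0.1699]
tool_rot: [1.0, -0.006, 0.0, 0.001]
force: [0.4, -0.6, -3.7]
finger_gap: 0.575
```

Call:
{"method": "move_arm", "body": {
  "plan": [
    [[0,0,0,0,0,0,0.9],[0,0,0,0,0,0,0.9],[0,0,0,0,0,0,0.9],[0,0,0,0,0,0,0.9],[0,0,0,0,0,0,0.9],[0,0,0,0,0,0,0.9],[0,0,0,0,0,0,0.9],[0,0,0,0,0,0,0.9]]
  ]
}}

```text
t: 77.5
tcp_pos: [0.6369, -0.1873, 0.1697]
tool_rot: [1.0, -0.006, 0.0, 0.001]
force: [-0.8, 0.0, -3.2]
finger_gap: 0.571
```

```bash
python3 r.py; python3 - <<'E'
from h import *
s=snapshot("side");w=snapshot("wrist");save("c2",np.hstack([cv2.resize(s["img"][150:300,300:500],(400,300)),cv2.resize(w["img"],(400,300),interpolation=cv2.INTER_AREA)]))
plan([(.636,-.187,.26,7,0),(.568,.283,.26,7,0),(.568,.283,.14,7,0)])
E
```

```text
77.75 [ 0.6368 -0.1873  0.1697] [ 1.0e+00 -5.6e-03  1.0e-04  6.0e-04] gap 0.576 F,Ttool,tau5 [-7.5600e-02  8.9800e-02 -2.8453e+00 -1.2000e-03  2.1100e-02 -7.6000e-03
  2.6500e-02] sd [0.465 0.657 0.405 0.022 0.034 0.018 0.   ]
(0.636, -0.187, 0.26, 7, 0) turn [ 0.002 -0.    -0.17 ] shift [-0.008 -0.002 -0.903]
(0.568, 0.283, 0.26, 7, 0) turn [-0. -0.  0.] shift [-0.021 -1.     0.   ]
(0.568, 0.283, 0.26, 7, 0) turn [-0. -0.  0.] shift [-0.021 -1.     0.   ]
(0.568, 0.283, 0.26, 7, 0) turn [-0. -0.  0.] shift [-0.022 -1.     0.001]
(0.568, 0.283, 0.26, 7, 0) turn [-0. -0.  0.] shift [-0.021 -1.     0.   ]
(0.568, 0.283, 0.26, 7, 0) turn [-0. -0.  0.] shift [-0.017 -0.748  0.001]
(0.568, 0.283, 0.14, 7, 0) turn [-0. -0.  0.] shift [0. 0. 1.]
(0.568, 0.283, 0.14, 7, 0) turn [-0. -0.  0.] shift [0.  0.  0.2]
```

View pics/c2.png

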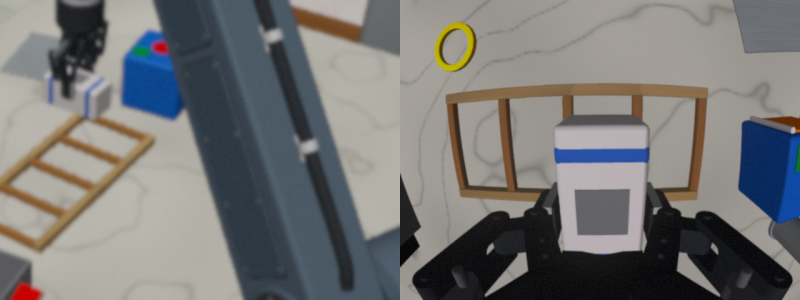

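The reading stayed at +0.027 after the 5° tip, so the flip at 22° is a real slide and C is loose too. The picture shows C squarely gripped at (600,190) in the wrist half. I'll lay it in the bin on top of the two.

Call:
{"method": "move_arm", "body": {
  "plan": [
    [[0,0,0,0,0,-0.15,0.9],[0,0,0,0,0,-0.35,0.9],[0,0,-0.05,0,0,-0.6,0.9],[0,0,-0.1,0,0,-0.8,0.9],[0,0,-0.17,0,0,-0.9,0.9],[0,0,-0.17,0,0,-0.9,0.9],[0,0,-0.17,0,0,-0.9,0.9],[0,0,-0.17,0,0,-0.9,0.9]]
  ]
}}

```text
t: 78.85
tcp_pos: [0.6364, -0.187, 0.259]
tool_rot: [0.998, 0.061, -0.001, 0.0]
force: [-0.4, 0.1, -2.1]
finger_gap: 0.576
```

Call:
{"method": "move_arm", "body": {
  "plan": [
    [[0,0,0,0,-0.15,0,0.9],[0,0,0,0,-0.35,0,0.9],[0,0,0,-0.01,-0.55,0,0.9],[0,0,0,-0.02,-0.75,0,0.9],[0,0,0,-0.02,-1,0,0.9],[0,0,0,-0.02,-1,0,0.9],[0,0,0,-0.02,-1,0,0.9],[0,0,0,-0.02,-1,0,0.9]]
  ]
}}

```text
t: 79.85
tcp_pos: [0.6229, -0.0888, 0.2596]
tool_rot: [0.998, 0.061, 0.0, 0.001]
force: [0.6, -0.1, -2.7]
finger_gap: 0.573
```

Call:
{"method": "move_arm", "body": {
  "plan": [
    [[0,0,0,0,-0.15,0,0.9],[0,0,0,0,-0.35,0,0.9],[0,0,0,-0.01,-0.55,0,0.9],[0,0,0,-0.02,-0.75,0,0.9],[0,0,0,-0.02,-1,0,0.9],[0,0,0,-0.02,-1,0,0.9],[0,0,0,-0.02,-1,0,0.9],[0,0,0,-0.02,-1,0,0.9]]
  ]
}}

```text
t: 80.85
tcp_pos: [0.6086, 0.0103, 0.2595]
tool_rot: [0.998, 0.061, 0.0, 0.001]
force: [-0.1, -0.7, -3.5]
finger_gap: 0.579
```

Call:
{"method": "move_arm", "body": {
  "plan": [
    [[0,0,0,0,-0.15,0,0.9],[0,0,0,0,-0.35,0,0.9],[0,0,0,-0.01,-0.55,0,0.9],[0,0,0,-0.02,-0.75,0,0.9],[0,0,0,-0.02,-1,0,0.9],[0,0,0,-0.02,-1,0,0.9],[0,0,0,-0.02,-1,0,0.9],[0,0,0,-0.02,-1,0,0.9]]
  ]
}}

```text
t: 81.85
tcp_pos: [0.5944, 0.1094, 0.2593]
tool_rot: [0.998, 0.061, 0.0, 0.001]
force: [-0.6, -1.1, -3.5]
finger_gap: 0.575
```

Call:
{"method": "move_arm", "body": {
  "plan": [
    [[0,0,0,0,-0.15,0,0.9],[0,0,0,0,-0.35,0,0.9],[0,0,0,-0.01,-0.55,0,0.9],[0,0,0,-0.02,-0.75,0,0.9],[0,0,0,-0.02,-1,0,0.9],[0,0,0,-0.02,-1,0,0.9],[0,0,0,-0.02,-1,0,0.9],[0,0,0,-0.02,-1,0,0.9]]
  ]
}}

```text
t: 82.85
tcp_pos: [0.5801, 0.2084, 0.2592]
tool_rot: [0.998, 0.061, -0.0, 0.001]
force: [-0.3, 0.0, -3.3]
finger_gap: 0.574
```

Call:
{"method": "move_arm", "body": {
  "plan": [
    [[0,0,0,0,-0.15,0,0.9],[0,0,0,0,-0.35,0,0.9],[0,0,0,-0.01,-0.55,0,0.9],[0,0,0,-0.02,-0.72,0,0.9],[0,0,0,-0.02,-0.72,0,0.9],[0,0,0,-0.02,-0.72,0,0.9],[0,0,0,-0.02,-0.72,0,0.9],[0,0,0,-0.02,-0.72,0,0.9]]
  ]
}}

```text
t: 83.85
tcp_pos: [0.5695, 0.2794, 0.2592]
tool_rot: [0.998, 0.061, 0.0, 0.001]
force: [-0.8, 0.3, -3.3]
finger_gap: 0.57
```

```bash
python3 - <<'E'
from h import *
print(status.sense()["finger_gap"])
plan([(.567,.280,.104,7,0)])
s=snapshot("side");P=cloud(s);m=(s["img"].max(-1)>120)&(P[...,2]>.04)&(P[...,2]<.06)&(P[...,1]>.2)&(P[...,1]<.38)&(P[...,0]>.46)&(P[...,0]<.68)
q=P[m];print(m.sum(),np.median(q,0),q[:,1].min(),q[:,1].max())
E
```

```text
0.5695789079161241
(0.567, 0.28, 0.104, 7, 0) turn [ 0.002  0.    -0.001] shift [-0.015 -0.007  1.   ]
(0.567, 0.28, 0.104, 7, 0) turn [-0.  0.  0.] shift [-0.009 -0.003  0.552]
884 [0.56149082 0.26810378 0.05325275] 0.2177988260259911 0.3187477832118394
```

Call:
{"method": "move_arm", "body": {
  "plan": [
    [[0,0,0,0,0,0.1,0.9],[0,0,0,0,0,0.25,0.9],[0,0,0,0,0,0.45,0.9],[0,0,0,-0.02,0,0.65,0.9],[0,0,0,-0.02,0,0.85,0.9],[0,0,0,-0.02,0,1,0.9],[0,0,0,-0.02,0,1,0.9],[0,0,0,-0.02,0,1,0.9]]
  ]
}}

```text
t: 84.9
tcp_pos: [0.5678, 0.2798, 0.1595]
tool_rot: [0.998, 0.061, 0.001, 0.0]
force: [0.0, -0.5, -2.4]
finger_gap: 0.573
```

Call:
{"method": "move_arm", "body": {
  "plan": [
    [[0,0,0,0,0,0.15,0.9],[0,0,0,0,0,0.3,0.9],[0,0,0,0,0,0.45,0.9],[0,0,0,0,0,0.56,0.9],[0,0,0,0,0,0.58,0.9],[0,0,0,0,0,0.58,0.3],[0,0,0,0,0,0.58,0.3],[0,0,0,0,0,0.58,0.3]]
  ]
}}

```text
t: 85.9
tcp_pos: [0.568, 0.2798, 0.1022]
tool_rot: [0.998, 0.061, 0.001, 0.0]
force: [-0.4, -0.1, -0.0]
finger_gap: 0.702
```

Call:
{"method": "move_arm", "body": {
  "plan": [
    [[0,0,0,0,0,0,0.3],[0,0,0,0,0,-0.2,0.3],[0,0,0,0,0,-0.5,0.3],[0,0,0,0,0,-0.8,0.3],[0,0,0,0,0,-1,0.3],[0,0,0,0,0,-1,0.3],[0,0,0,0,0,-1,0.3],[0,0,0,0,0,-1,0.3]]
  ]
}}

```text
t: 86.9
tcp_pos: [0.5665, 0.2795, 0.1998]
tool_rot: [0.998, 0.061, -0.001, 0.001]
force: [-0.5, -0.0, 0.0]
finger_gap: 0.697
```

Call:
{"method": "move_arm", "body": {
  "plan": [
    [[0,0,0,-0.15,0,-0.2,0.3],[0,0,0,-0.3,0,-0.5,0.3],[0,0,0,-0.5,0.1,-0.6,1],[0,0,0,-0.7,0.2,-0.6,1],[0,0,0,-1,0.3,-0.6,1],[0,0,0,-1,0.3,-0.6,1],[0,0,0,-1,0.3,-0.6,1],[0,0,0,-1,0.3,-0.6,1]]
  ]
}}

```text
t: 87.9
tcp_pos: [0.4728, 0.2382, 0.261]
tool_rot: [0.998, 0.061, 0.0, 0.0]
force: [0.2, -0.3, 0.2]
finger_gap: 0.002
```

```bash
python3 - <<'E'
from h import *
st=status.sense();print(st["finger_gap"])
s=snapshot("side");P=cloud(s)
t=snapshot("top");save("d1",np.hstack([cv2.resize(s["img"][200:400,180:380],(400,400)),cv2.resize(t["img"][170:340,120:290],(400,400))]))
P=cloud(t);im=t["img"].astype(int);m=(im[...,0]>im[...,1]+80);m[:280]=0;m[330:]=0;m[:,:160]=0;m[:,250:]=0
q=P[m];print("red",m.sum(),np.nanmedian(q,0).round(4) if m.any() else 0)
plan([(.43,.237,.26,7,0),(.4335,.236,.19,7,17)])
E
```

```text
0.0015245253378821752
red 143 [0.4404 0.2303 0.1415]
(0.43, 0.237, 0.26, 7, 0) turn [ 0.001 -0.     0.   ] shift [-0.423 -0.041  0.01 ]
(0.4335, 0.236, 0.19, 7, 17) turn [0.    0.377 0.   ] shift [0.033 0.014 0.7  ]
```

View pics/d1.png

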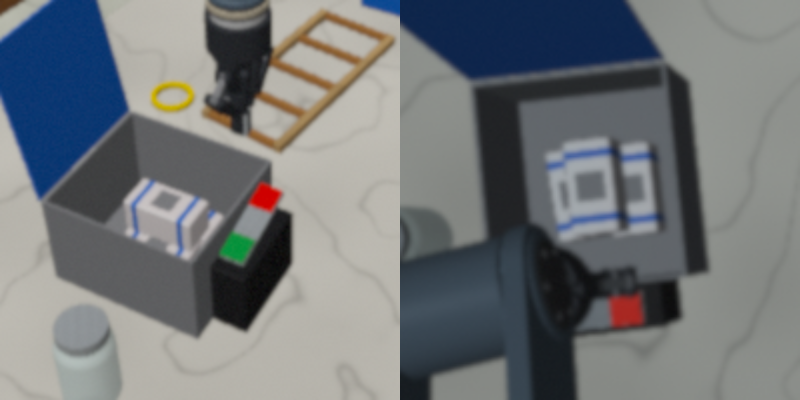

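All three cassettes lie in the bin below the rim, C on top of A and B, at (590,185) in the right panel. Next I press the red pad.

```bash
python3 - <<'E'
from h import *
plan([(.432,.223,.195,7,17),(.432,.223,.139,7,17)])
E
```

```text
(0.432, 0.223, 0.195, 7, 17) turn [0.001 0.377 0.001] shift [-0.42   0.099  0.66 ]
(0.432, 0.223, 0.139, 7, 17) turn [ 0.  0. -0.] shift [-0.164  0.     0.535]
```

Call:
{"method": "move_arm", "body": {
  "plan": [
    [[0,0.1,0,-0.1,0.02,0,1],[0,0.2,0,-0.25,0.05,0,1],[0,0.3,0,-0.42,0.1,0.1,1],[0,0.377,0,-0.42,0.1,0.25,1],[0,0.377,0,-0.42,0.1,0.45,1],[0,0.377,0,-0.42,0.1,0.66,1],[0,0.377,0,-0.42,0.1,0.66,1],[0,0.377,0,-0.42,0.1,0.66,1]]
  ]
}}

```text
t: 89.0
tcp_pos: [0.432, 0.2229, 0.1957]
tool_rot: [0.987, 0.061, 0.148, -0.009]
force: [-0.2, 0.5, 0.5]
finger_gap: 0.001
```

Call:
{"method": "move_arm", "body": {
  "plan": [
    [[0,0,0,-0.05,0,0.15,1],[0,0,0,-0.08,0,0.26,1],[0,0,0,-0.1,0,0.32,1],[0,0,0,-0.12,0,0.38,1],[0,0,0,-0.13,0,0.43,1],[0,0,0,-0.15,0,0.48,1],[0,0,0,-0.16,0,0.53,1],[0,0,0,-0.16,0,0.53,1]]
  ]
}}

```text
t: 90.0
tcp_pos: [0.4324, 0.2226, 0.1443]
tool_rot: [0.987, 0.061, 0.151, -0.009]
force: [-12.6, -9.1, 44.8]
finger_gap: 0.001
```

Call:
{"method": "move_arm", "body": {
  "plan": [
    [[0,0,0,0,0,0,1],[0,0,0,0.05,0,-0.15,1],[0,0,0,0.1,0,-0.3,1],[0,0,0,0.1,0,-0.5,1],[0,0,0,0.1,0,-0.7,1],[0,0,0,0.1,0,-0.9,1],[0,0,0,0.1,0,-0.9,1],[0,0,0,0.1,0,-0.9,1]]
  ]
}}

```text
t: 91.0
tcp_pos: [0.4147, 0.2207, 0.2284]
tool_rot: [0.987, 0.061, 0.147, -0.008]
force: [-0.7, 0.3, 0.6]
finger_gap: -0.003
```

Call:
{"method": "move_arm", "body": {
  "plan": [
    [[0,0,0,0,0.2,0,1],[0,0,0,0,0.4,0,1],[0,0,0,0,0.7,0,1],[0,0,0,0,1,0,1],[0,0,0,0,1,0,1],[0,0,0,0,1,0,1],[0,0,0,0,1,0,1],[0,0,0,0,1,0,1]]
  ]
}}

```text
t: 92.0
tcp_pos: [0.4268, 0.1222, 0.2289]
tool_rot: [0.987, 0.061, 0.147, -0.009]
force: [0.4, 0.2, 0.9]
finger_gap: 0.001
```

```bash
python3 - <<'E'
from h import *
s=snapshot("side");t=snapshot("top");save("e1",cv2.resize(np.hstack([s["img"],t["img"]]),(800,300),interpolation=cv2.INTER_AREA))
P=cloud(t);im=t["img"].astype(int)
m=(im[...,2]>im[...,0]+60)&(P[...,2]>.1)&(P[...,0]>.4)&(P[...,1]>.15);q=P[m]
print("lid",m.sum(),cv2.minAreaRect(q[:,:2].astype(np.float32)*1000),np.percentile(q[:,2],[2,50,98]))
n=(P[...,0]<.47)&(P[...,1]>.18)&(P[...,1]<.35)
for k,m in(("g",(im[...,1]>im[...,0]+40)&(im[...,1]>im[...,2]+30)&n),("r",(im[...,0]>im[...,1]+80)&n)): print(k,m.sum(),np.nanmedian(P[m],0).round(4) if m.any() else 0)
E
```

```text
lid 7736 ((571.9083862304688, 283.5003662109375), (220.0292510986328, 200.97271728515625), 6.857786655426025) [0.14243027 0.1468702  0.15146712]
g 185 [0.4346 0.3024 0.1412]
r 171 [0.4438 0.228  0.1228]
```

View pics/e1.png

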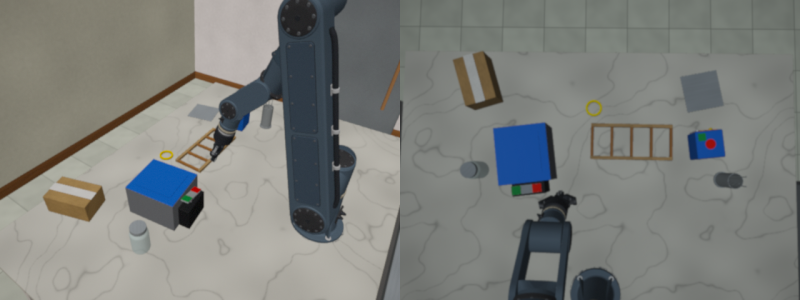

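The lid is shut flat, with its outline, height and pads back at the starting values. No cassette remains on the ledge, the bystanders are where they were, and the arm is clear.

```bash
python3 -c "
from station import manip; print(manip.sign_off())"
```

```text
the job is handed in; nothing more can be done
None
```

I tested the three cassettes present and all three had loose cores, so all three are in the waste bin and the ladder stays empty. The lid is shut, and I handed the job in at about 92 s.

**Loose-core test:** I rocked each cassette about 22° both ways and read the joint 5 torque back at level. It swung by 0.068 Nm for the first, 0.065 for the second and 0.062 for the third. A 0.18 kg core sliding 40 mm would give about 0.07. As a control, I tipped the third by only 5°; its reading did not flip, so the swing was not an arm artefact.

**Bin and lid:** I opened the lid with the green pad before the first drop and shut it with the red pad at the end. Two cassettes lie side by side and the third rests on top, all below the rim. In the last picture the lid is flat at its starting height and outline, and both pads are back where they started. No cassette is left on the ledge. The jar, skewer holder, ring and puzzle box looked unmoved.

**Checks that disagreed or went wrong:**
- The first rocking of the first cassette was invalid because the wrist lagged near a singularity. I repeated it farther out.
- While releasing the first cassette, a finger pressed the bin wall sideways with about 17 N.
- Pressing the lever against its stops reached about 60 N on the green pad and 47 N on the red, at the wrist. That is under the 120 N wrist limit.

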